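Turn the tea brick out of its tin

ROBOT

A 7-joint arm with a two-finger parallel gripper is mounted at the origin on the work surface. World frame = base frame: x ahead of the robot, y to its left, z up, the work surface at z = 0. Lengths are in m, angles in rad, forces in N, time in s.
With the tool pointing down it reaches from about 0.425 to 0.925 m from the base axis. Payload 6.8 kg.
Tool frame: the origin (TCP) lies at the very end of the fingers, on their centre line; the grasp point (between the pads) lies ctrl.grasp_offset behind it (ctrl.grasp_offset is the distance from the TCP to the grasp point, in m); z points along the fingers, y is the direction in which the jaws open and shut (so a half turn about z gives the same grasp; the last joint's range is limited). The gripper opens to 85 mm and grips with 20 to 120 N. Pads are 22 mm wide; open, the fingers measure 114 mm over their backs; the gripper's body (76 mm by 85 mm) begins 54 mm behind the grasp point. The pads swing forward as they close: fully open they stand 13 mm farther back than shut.
Start: joints at [1.145, 0.477, 0.022, 1.555, -0.011, 1.109, -0.083], TCP at [0.211, -0.641, 0.231] pointing down, gripper open.
Joint ranges: [-2.96, 2.96], [-0.34, 2.1], [-1.41, 1.46], [0.24, 2.44], [-1.37, 4.51], [0.17, 1.92], [-2.96, 2.96]. Speed limits (rad/s): [2.39, 2.39, 3.14, 3.14, 3.14, 3.14, 3.14].

INTERFACE

Orientations are given as a unit quaternion [w, x, y, z].
In Python, from workcell import ctrl gives the robot as it stands.
- The arm moves only by the tool move_arm, never from a script. Its arguments are lists of equal length, an entry for each row: "delta_pos": the shift along the tool's x, y, z in cm, a list of three; "delta_rot": the turn, a rotation vector about the tool's x, y, z in degrees, a list of three; "gripper": the finger opening in cm, from 0 to 8.54. In form: {"delta_pos": [[tx, ty, tz], ...], "delta_rot": [[rx, ry, rz], ...], "gripper": [gripper, ...]}. A call has exactly 8 rows; each row is the pose to reach, as a shift and turn from the pose commanded when the call began, along the tool's axes at that moment; what a row does not reach only later rows make up. A row lasts 1/8 s, in which the tool goes at most 62.5 mm and 10.7 degrees, less where a joint would pass 70% of its speed; a pose out of reach is approached as far as the arm can. A call with a gripper value outside its range is refused whole. The fingers move at their own pace and stop on an object; "grip_force" is the grip in N (left out, the last holds). Time passes only in rows, so rows that repeat a pose let the fingers close, or fill a call up. It gives the time, the measured TCP pose, the force and the opening at its end, in the units of the state.
- ctrl.get_state(): the state, without advancing time (a new reading comes with each control period).
- ctrl.capture(name): name is "scene" or "top" or "wrist"; returns the picture (420x560x3 uint8, red, green, blue); there is no depth.
- ctrl.calibration(name): a dict with "fx", "fy", "cx", "cy" (pixels), "xyz" and "orientation" of the camera in the world; the wrist camera has in their place "T_tool_cam" (4x4, takes a point from camera to tool coordinates, whose origin is the TCP and whose axes are the flange's). Camera axes: x right, y up, looking along -z (the intrinsics and any distortion apply to the point x, -y, -z); pixel columns grow to the right and rows downward; lengths in m; the calibration is good to about 2 mm. The wrist camera is an equidistant fisheye: a pixel r from the principal point sees the ray r / f radians off the axis. A picture is of the moment at which its call begins: read the wrist's pose just before it. calibration takes no time and is no camera call.
- ctrl.job_done(): hands the job in, once; it reports no verdict.
The state is a dict: "time_s": time; "joint_positions": joint angles; "qd": joint speeds; "joint_torque": joint torques, N m; "tool_pos": TCP position; "tool_rot": TCP orientation; "force": force on the tool from outside, world axes, zero at the start; "ft_torque": the same for the moment, N m; "width": opening from 0.0 (shut) to 1.0 (fully open).
Only numpy, scipy, OpenCV 4.12 (cv2) and the standard library are available. Lean on these libraries where they do the work, as an engineer would, in place of code of your own. Each camera call takes 0.05 s, during which the arm holds its last target.

TASK

The brick of pressed tea fits its oblong tin too closely to be picked out: pinch the loose lid shut between one finger on the lid and one on the bottom, lift the tin off the sloping rack, turn it over in the hand with the lid kept shut, lay it lid-down flat on the middle of the bamboo board and let go. Then lift the tin off the brick and set it down, still bottom up, on the middle of the cork mat, so that the brick is left lying on the lid on the board. Lower the tin rather than dropping it, and leave the square tin and the salt shaker where they stand.

Things in the scene. Friction and masses are not known exactly. Their poses are not given: they have to be found in the camera images.
- tin_center (a point): Oblong plain steel tin, body 116 x 60 x 40 mm, walls 2.5 mm, 100 g; with the lid on 42 mm thick. Point: centre of the body, half-way up. x along the length, y the width, z from bottom to open mouth. At the start it leans in one bay of the rack: x points down the slope (away from the robot, 40 degrees from straight down), z (lid side) up and away from the robot; its upper 46 mm stand free of the rack.
- tin_mouth (a point): Centre of the tin's open mouth, 20 mm from the tin's centre along its z; axes as the tin's.
- lid_inside (a point): Loose slip-on steel lid, 123 x 67 mm outside, 50 g: a flat 2 mm plate with a 10 mm skirt around the tin's mouth, 1.7 mm play all round; only gravity or fingers keep it on. Point: middle of the plate's inner face, which meets the tin's mouth point (within 3 mm) when shut. z from inside to outside, x along the length.
- brick_center (a point): Dark brown brick of pressed tea, 107 x 51 x 34 mm, about 180 g, inside the tin with 2 mm play all round (3.5 mm in height), unseen until the tin is off. Point: its centre; x along its length, z its thickness.
- board_top (a point): Pale bamboo serving board, 210 (x) x 150 (y) x 14 mm, fixed on the ledge, left or right of the rack. Point: middle of its top face, 14 mm above the ledge; z up.
- mat_top (a point): Cork mat, 160 (x) x 130 (y) x 5 mm, fixed on the ledge, on the side where the board is not. Point: middle of its top face, 5 mm above the ledge; z up.
- rack: Fixed grey steel rack, 224 mm wide, 90 mm high; its 70 mm long sheet slopes down away from the robot, 50 degrees from level, with a 15 mm lip at the foot and 16 mm high fins between and beside two bays, 55 mm left and right of the middle. The tin rests on the sheet and the lip. Origin: on the ledge under its middle; x level, the way the slope descends; y to its left; z up.
- square_tin: Bystander: closed square steel tin, 91 x 91 x 33 mm, leaning in the rack's other bay. Origin: on its underside, 14 mm up the slope from its middle; axes tilted as the oblong tin's.
- salt_shaker: Bystander: glass salt shaker with steel cap, 48 mm across, 78 mm high, between board and mat. Origin: centre of its foot; z up.
Not all that is in view belongs to the job. Of the things that look like the part that bears lid_inside, the smallest one is meant.

How it is judged:
On the way, in this order (a step that is already met when the one before it is completed fails the run):
1. The tin, pinched between fingers on lid and bottom, is turned lid-under with the lid shut and the brick inside (angle between tin_center's own z axis and vertical above 1.92 rad and distance between tin_mouth and lid_inside below 0.007 m and distance between brick_center and tin_center below 0.012 m and contact force between the fingers and lid above 1 N and contact force between the fingers and tin above 1 N), for 0.2 s.
2. The shut tin lies lid-down flat on the middle of the board, let go and at rest (angle between each of tin_center, lid_inside's own z axis and vertical above 3 rad and distance between tin_mouth and lid_inside below 0.007 m and distance between brick_center and tin_center below 0.012 m and x of lid_inside in the frame of board_top between -0.06 and 0.06 m and y of lid_inside in the frame of board_top between -0.045 and 0.045 m and z of lid_inside in the frame of board_top below 0.008 m and contact force between the fingers and tin below 0.05 N and contact force between the fingers and lid below 0.05 N and linear speed of tin below 0.02 m/s), for 0.3 s.
At the end, for the whole second after the job is handed in: The lid lies inside-up and flat on the board, its middle within 60 mm (along) and 45 mm (across) of the board's middle, the brick flat on it, centred within 12 mm; the empty tin stands bottom up on the cork mat, its middle within 40 mm of the mat's middle along and across; all at rest and released (angle between each of lid_inside, tin_center's own z axis and vertical above 3 rad and x of lid_inside in the frame of board_top between -0.06 and 0.06 m and y of lid_inside in the frame of board_top between -0.045 and 0.045 m and z of lid_inside in the frame of board_top below 0.008 m and horizontal distance between brick_center and lid_inside below 0.012 m and z of brick_center in the frame of lid_inside between -0.021 and -0.014 m and x of tin_center in the frame of mat_top between -0.04 and 0.04 m and y of tin_center in the frame of mat_top between -0.04 and 0.04 m and z of tin_center in the frame of mat_top below 0.024 m and linear speed of each of tin, lid, brick below 0.02 m/s); the robot touches nothing.
It fails at once if The lid comes open before the tin is upside down (distance between tin_mouth and lid_inside above 0.012 m and angle between tin_center's own z axis and vertical below 2.7 rad).
It fails at once if The tin is dropped (linear speed of tin above 0.7 m/s and contact force between the fingers and tin below 0.05 N and contact force between the fingers and lid below 0.05 N).
It fails at once if The square tin or the salt shaker is shifted by more than 30 mm (distance of any of square_tin, salt_shaker from where it was at the start of the episode above 0.03 m).
It also fails if it takes over 72 s, if anything falls off the work surface, if the arm or the gripper's body presses on something with over 40 N, if the wrist force passes 120 N, or if a joint passes its speed limit or range.

## Working session

There is one attempt and no reset: what is moved stays moved. The work goes in short steps, Python scripts to look and compute and a tool call to move; the robot and the scene stay as the last step left them, time stands still between calls to the robot, and variables do not carry over. Pictures are saved under pics/ and viewed, and the job is handed in when it is done.

Besides the shell and the picture viewer there is one more tool, called after "Request:" by a JSON object that holds its "method" and its "body", one argument or row to a line. move_arm: Moves the arm, as the interface text tells. Its arguments: {"type":"object","properties":{"delta_pos":{"type":"array"},"delta_rot":{"type":"array"},"gripper":{"type":"array"},"grip_force":{"type":"number"}},"required":["delta_pos","delta_rot","gripper"]}

```bash
ls -la; mkdir -p pics
python3 - <<'E'
from workcell import ctrl
import cv2
for n in ["scene","top","wrist"]:
    im=ctrl.capture(n); cv2.imwrite(f"pics/{n}0.png",cv2.cvtColor(im,cv2.COLOR_RGB2BGR)); print(n,ctrl.calibration(n))
print(ctrl.get_state()); print(ctrl.grasp_offset)
E
```

```text
total 12
drwxr-xr-x  3 agent agent 4096 Dec  6 07:38 .
drwxr-xr-x 23 root  root  4096 Dec  6 07:38 ..
drwxr-xr-x  2 agent agent 4096 Dec  6 07:38 pics
scene {'fx': 439.9957855038378, 'fy': 439.9957855038378, 'cx': 281.05077177363336, 'cy': 205.27632155914475, 'xyz': array([ 1.2120702 , -0.24025775,  0.58607596]), 'orientation': array([0.71954001, 0.38401613, 0.2737535 , 0.5097576 ])}
top {'fx': 537.6483296288292, 'fy': 537.6483296288292, 'cx': 279.9138532534491, 'cy': 210.1062190652959, 'xyz': array([0.38089745, 0.01067857, 1.09999367]), 'orientation': array([-0.69825705, -0.04722162,  0.04208757,  0.71304687])}
wrist {'fx': 325.19226210127806, 'fy': 325.19226210127806, 'cx': 281.0285533929642, 'cy': 200.32934874345426, 'T_tool_cam': array([[ 3.60820061e-04,  9.48640452e-01,  3.16356069e-01,
         8.06516938e-02],
       [ 9.99999704e-01, -1.27524901e-04, -7.58147854e-04,
         7.11698175e-04],
       [-6.78866447e-04,  3.16356249e-01, -9.48640218e-01,
        -1.42453895e-01],
       [ 0.00000000e+00,  0.00000000e+00,  0.00000000e+00,
         1.00000000e+00]])}
{'time_s': 0.15, 'joint_positions': array([ 1.14485966,  0.47764152,  0.02237836,  1.55618288, -0.011523  ,
        1.10927932, -0.08306781]), 'qd': array([ 9.32055683e-04, -3.09443484e-03,  9.98456608e-04, -1.61189648e-03,
       -5.17850397e-04, -9.87589099e-05,  5.61784103e-04]), 'joint_torque': array([ 2.99069339e-03, -5.96921575e+01,  1.61044814e+00, -2.81490093e+01,
        1.27374718e-02,  6.52317947e-03,  2.36166449e-05]), 'tool_pos': array([ 0.21079449, -0.64078588,  0.23054618]), 'tool_rot': array([-6.73947894e-04,  9.87397852e-01,  1.58256137e-01, -1.54015741e-04]), 'force': array([ 0.0566555 ,  0.25000245, -0.45906171]), 'ft_torque': array([0.01174635, 0.01652511, 0.00998338]), 'width': 1.003523879670021}
0.0187
```

View pics/scene0.png

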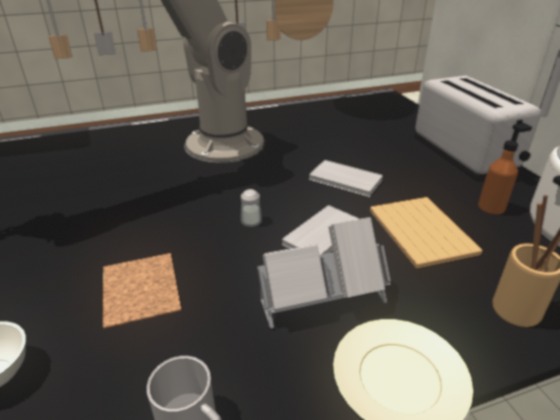

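View pics/top0.png

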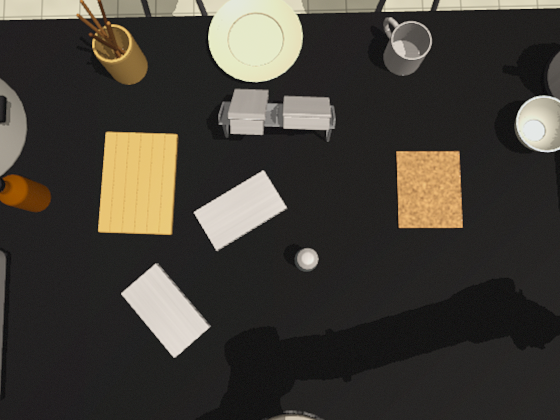

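View pics/wrist0.png

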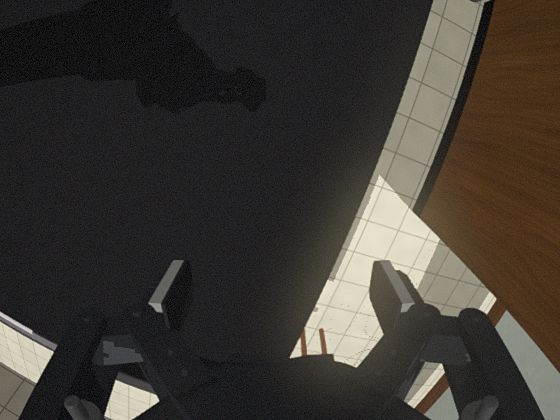

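The oblong tin's lid could be one of three candidates: the loose plates at top-image (240,210) and (165,310), or the lid on the tin in the rack's left bay at (249,112). The task says the smallest, and that should be the one on the leaning tin. I'll enlarge it to confirm.

Run:
```python
import cv2
t=cv2.imread("pics/top0.png"); s=cv2.imread("pics/scene0.png")
cv2.imwrite("pics/c1.png",cv2.resize(t[75:150,205:350],None,fx=5.4,fy=5.4,interpolation=cv2.INTER_CUBIC))
cv2.imwrite("pics/c2.png",cv2.resize(s[195:325,245:405],None,fx=4.6,fy=4.6,interpolation=cv2.INTER_CUBIC))
cv2.imwrite("pics/c3.png",cv2.resize(t[120:270,90:300],None,fx=3.8,fy=3.8,interpolation=cv2.INTER_CUBIC))
```

```text
(no output)
```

View pics/c1.png

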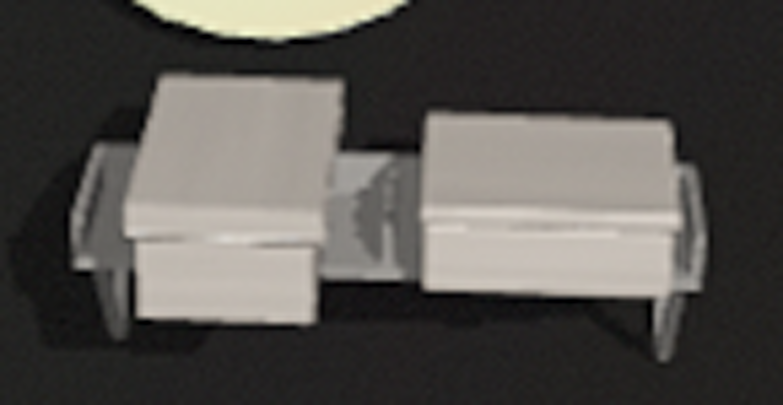

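View pics/c2.png

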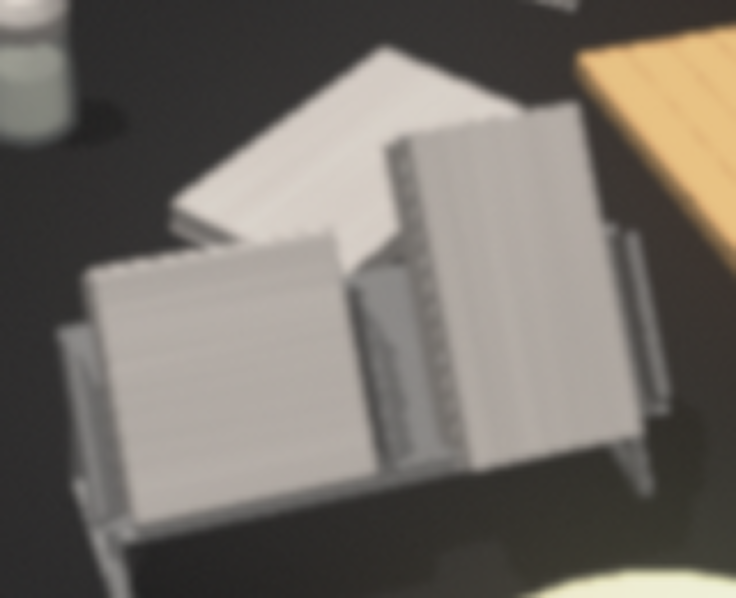

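View pics/c3.png

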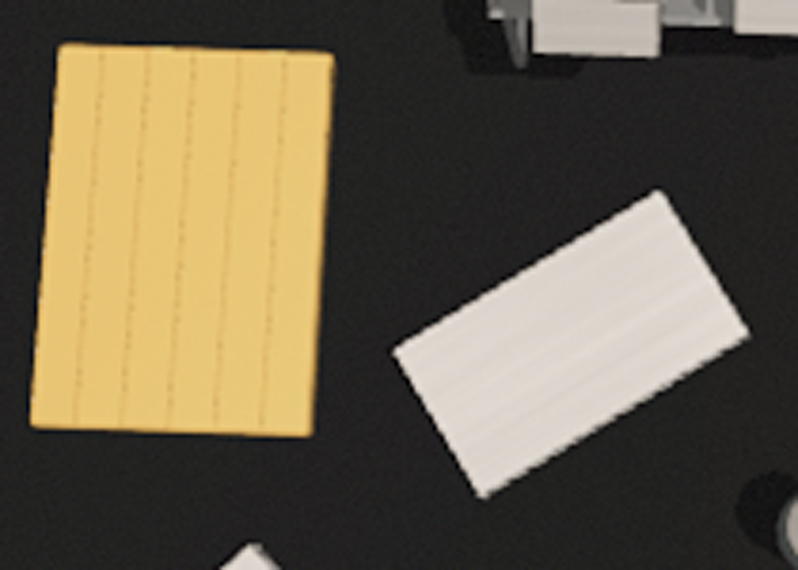

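The crops confirm it. The oblong tin is in the left bay (top image about (249,112), scene about (357,255)), and its lid is much smaller than the two loose plates, which are about 80 px long (160 mm). Next I'll work out the poses.

```bash
cat > h.py <<'E'
import numpy as np
from scipy.spatial.transform import Rotation as R
from scipy.optimize import least_squares
from workcell import ctrl
def Rq(q): return R.from_quat([q[1],q[2],q[3],q[0]])
C={n:ctrl.calibration(n) for n in("scene","top")}
def proj(n,P):
    c=C[n]; p=Rq(c['orientation']).inv().apply(np.atleast_2d(P)-c['xyz'])
    return np.c_[c['cx']+c['fx']*p[:,0]/-p[:,2], c['cy']+c['fy']*p[:,1]/p[:,2]]
def back(n,uv,z):
    c=C[n]; uv=np.atleast_2d(uv)
    d=np.c_[(uv[:,0]-c['cx'])/c['fx'],-(uv[:,1]-c['cy'])/c['fy'],-np.ones(len(uv))]
    d=Rq(c['orientation']).apply(d); return c['xyz']+d*((z-c['xyz'][2])/d[:,2])[:,None]
E
python3 - <<'E'
from h import *
np.set_printoptions(precision=4,suppress=True)
b=back("top",np.array([(60,44),(333,52),(313,437),(31,428)])/3.8+[90,120],.014)
print(b,b.mean(0)); print("sizes",np.linalg.norm(b-np.roll(b,-1,0),axis=1), "yaw",np.degrees(np.arctan2(*(b[1]-b[2])[[1,0]])))
m=back("top",[(396.5,151.5),(460,151.5),(462.5,228),(398.5,228)],.005)
print(m,m.mean(0),np.linalg.norm(m-np.roll(m,-1,0),axis=1))
print("shaker",back("top",[(307,259)],.078))
L=[];U=[];N=[]
def a(n,x,y,z,u,v): L.append((x,y,z));U.append((u,v));N.append(n)
T=lambda u,v:(u/5.4+205,v/5.4+75); S=lambda u,v:(u/4.6+245,v/4.6+195)
a("top",61.5,33.5,22,*T(158,73));a("top",61.5,-33.5,22,*T(344,80))
a("top",-61.5,33.5,10,*T(127,233));a("top",-61.5,-33.5,10,*T(320,242))
a("top",-58,30,-20,*T(137,320));a("top",-58,-30,-20,*T(317,324))
a("scene",-61.5,-33.5,22,*S(410,139));a("scene",-61.5,33.5,22,*S(580,103))
a("scene",61.5,-33.5,22,*S(470,470));a("scene",61.5,33.5,22,*S(640,432))
L=np.array(L)/1000;U=np.array(U)
def rot(yaw,pit): return R.from_euler('z',yaw)*R.from_euler('y',pit)
def f(p,only=None):
    P=rot(p[3],p[4]).apply(L)+p[:3]
    return np.concatenate([proj(n,q)[0]-u for n,q,u in zip(N,P,U)])
r=least_squares(lambda p:np.r_[f(p),(p[4]-np.radians(50))*300],[.6,.07,.08,0,.87]);p=r.x
print("tin",p,np.degrees(p[3:]));print(f(p).reshape(-1,2))
M=rot(p[3],p[4]).as_matrix();print(M)
E
```

```text
[[0.6914 0.376  0.014 ]
 [0.6835 0.2263 0.014 ]
 [0.4728 0.2362 0.014 ]
 [0.4808 0.3872 0.014 ]] [0.5821 0.3064 0.014 ]
sizes [0.1499 0.211  0.1512 0.2109] yaw -2.6984504681683057
[[ 0.6376 -0.2275  0.005 ]
 [ 0.6347 -0.359   0.005 ]
 [ 0.4753 -0.3542  0.005 ]
 [ 0.4781 -0.224   0.005 ]] [ 0.5564 -0.2912  0.005 ] [0.1316 0.1594 0.1302 0.1596]
shaker [[ 0.4164 -0.0326  0.078 ]]
tin [ 0.7032  0.0718  0.0888 -0.0641  0.8727] [-3.6716 49.9995]
[[ 1.1348  0.5644]
 [-0.1316  0.5673]
 [ 0.0061  0.7542]
 [ 0.6955  0.5428]
 [ 0.6162 -1.0908]
 [-0.7151 -0.5414]
 [ 0.0579 -1.2095]
 [-0.2384  0.314 ]
 [ 0.8504  0.1236]
 [ 0.8219  0.5139]]
[[ 0.6415  0.064   0.7645]
 [-0.0412  0.9979 -0.0491]
 [-0.766   0.      0.6428]]
```

```bash
cat >> h.py <<'E'
np.set_printoptions(precision=4,suppress=True)
tinp=np.array([.7032,.0718,.0888]); TINR=(R.from_euler('z',-0.0641)*R.from_euler('y',np.radians(50))).as_matrix()
GR=np.c_[TINR[:,1],TINR[:,2],TINR[:,0]]
def log():
    import json
    s=ctrl.get_state(); open('log.txt','a').write(json.dumps([list(s['joint_positions']),list(s['tool_pos']),list(s['tool_rot'])])+"\n"); return s
def delta(pos,Rm,s=None,ref=None):
    s=s or log(); R0=Rq(s['tool_rot']).as_matrix()
    dp=R0.T@(np.array(pos)-s['tool_pos'])*100; rv=np.degrees(R.from_matrix(R0.T@Rm).as_rotvec())
    print("t",round(s['time_s'],2),"dpos cm",dp.round(2),np.linalg.norm(dp).round(2),"rot deg",rv.round(2),np.linalg.norm(rv).round(1)); print("q",s['joint_positions'],"F",s['force'],"w",s['width'])
def tl(x,y,z): return tinp+TINR@np.array([x,y,z])
E
python3 - <<'E'
from h import *
print(tl(-.0215,0,.001),tl(-.15,0,.001))
delta([.3,-.45,.40],Rq(ctrl.get_state()['tool_rot']).as_matrix())
delta(tl(-.2,0,.001),GR)
E
```

```text
[0.6902 0.0726 0.1059] [0.6077 0.0779 0.2043]
t 0.15 dpos cm [ 14.43 -15.36 -16.93] 27.03 rot deg [0. 0. 0.] 0.0
q [ 1.1449  0.4776  0.0224  1.5562 -0.0115  1.1093 -0.0831] F [ 0.0567  0.25   -0.4591] w 1.003523879670021
t 0.15 dpos cm [ 57.19 -57.07  -1.14] 80.8 rot deg [-35.17  23.69 -65.21] 77.8
q [ 1.1449  0.4776  0.0224  1.5562 -0.0115  1.1093 -0.0831] F [ 0.0567  0.25   -0.4591] w 1.003523879670021
```

Request:
{"method": "move_arm", "body": {
  "delta_pos": [
    [4,-4,-3],
    [8,-8,-6],
    [12,-12,-9],
    [17,-17,-12],
    [21,-21,-14],
    [25,-25,-15],
    [28,-28,-15],
    [28,-28,-15]
  ],
  "delta_rot": [
    [-2,2,-4],
    [-4,3,-8],
    [-6,5,-12],
    [-9,6,-16],
    [-11,8,-21],
    [-14,10,-27],
    [-17,12,-32],
    [-17,12,-32]
  ],
  "gripper": [8.54,8.54,8.54,8.54,8.54,8.54,8.54,8.54]
}}

```text
time_s: 1.15
tool_pos: [0.3903, -0.2838, 0.3816]
tool_rot: [0.128, 0.888, 0.423, 0.125]
force: [1.1, -0.4, -0.6]
width: 1.001
```

Run:
```python
from h import *
delta(tl(-.2,0,.001),GR)
```

```text
t 1.15 dpos cm [ 38.25 -13.44  14.71] 43.13 rot deg [-17.85  11.55 -32.97] 39.2
q [ 0.8841 -0.1407 -0.294   2.     -0.1523  0.9307 -0.0261] F [ 1.0844 -0.4447 -0.5546] w 1.0010205875156122
```

Request:
{"method": "move_arm", "body": {
  "delta_pos": [
    [5,-2,2],
    [10,-4,4],
    [15,-6,6],
    [21,-8,8],
    [27,-10,11],
    [33,-12,13],
    [38.2,-13.4,14.7],
    [38.2,-13.4,14.7]
  ],
  "delta_rot": [
    [-2,2,-4],
    [-5,3,-8],
    [-7,5,-13],
    [-10,6,-18],
    [-12,8,-23],
    [-15,10,-28],
    [-17.9,11.6,-33],
    [-17.9,11.6,-33]
  ],
  "gripper": [8.54,8.54,8.54,8.54,8.54,8.54,8.54,8.54]
}}

```text
time_s: 2.15
tool_pos: [0.5563, 0.0304, 0.2502]
tool_rot: [0.246, 0.702, 0.631, 0.219]
force: [1.9, -0.8, -0.1]
width: 1.0
```

Run:
```python
from h import *
import cv2
delta(tl(-.0215,0,.001),GR)
for n in ("wrist","scene"): cv2.imwrite(f"pics/{n}1.png",cv2.cvtColor(ctrl.capture(n),cv2.COLOR_RGB2BGR))
```

```text
t 2.15 dpos cm [ 5.68  1.08 19.28] 20.13 rot deg [-1.5   1.7  -1.82] 2.9
q [ 0.6604  0.0967 -0.9967  2.259   1.0713  0.3862 -1.3412] F [ 1.8962 -0.7644 -0.0661] w 1.0000283476165939
```

View pics/wrist1.png

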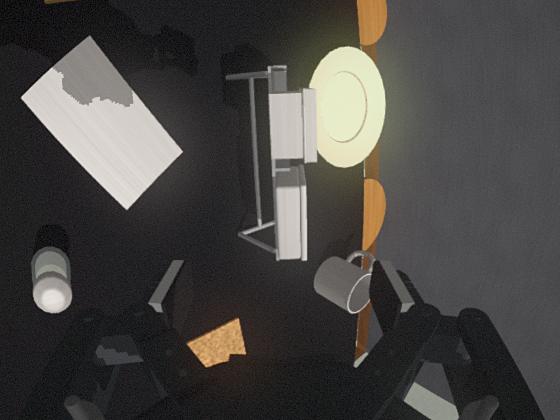

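View pics/scene1.png

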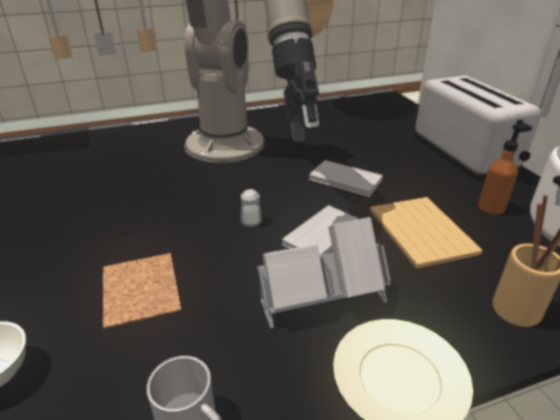

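```bash
cat > fk.py <<'E'
import numpy as np, json, itertools
from scipy.spatial.transform import Rotation as R
from scipy.optimize import least_squares
def fkR(q,sg,par):
    h,L1,a,L2,b,L3,y0,c0,a1,w1=par
    T=R.from_euler('z',y0+sg[0]*q[0]); p=T.apply([a1,0,h])
    T=T*R.from_euler('y',q[1])*R.from_euler('z',sg[1]*q[2])
    p=p+T.apply([a,0,L1]); T=T*R.from_euler('y',q[3]); p=p+T.apply([b,0,0])
    T=T*R.from_euler('z',sg[2]*q[4]); p=p+T.apply([0,0,L2]); T=T*R.from_euler('y',q[5]); p=p+T.apply([w1,0,0])
    T=T*R.from_euler('z',sg[3]*q[6]+c0); p=p+T.apply([0,0,L3]); return p,T
def load():
    D=[json.loads(l) for l in open('log.txt')]
    out=[]
    for q,p,o in D:
        if not out or np.abs(np.array(out[-1][0])-q).max()>1e-3: out.append((np.array(q),np.array(p),R.from_quat([o[1],o[2],o[3],o[0]])))
    return out
def fit(D,sg):
    def f(par):
        e=[]
        for q,p,o in D:
            P,T=fkR(q,sg,par); e+=list((P-p)*10)+list((T.inv()*o).as_rotvec())
        return np.r_[e,0.01*np.array([par[2],par[4],par[8],par[9]])]
    return min((least_squares(f,[.35,.45,0,.45,0,.3,y,c,0,0]) for y in(0,) for c in(0,1.57,-1.57,3.1)),key=lambda r:r.cost)
E
python3 - <<'E'
from fk import *
np.set_printoptions(precision=4,suppress=True)
D=load();print(len(D)); res=[]
for sg in itertools.product((1,-1),repeat=4):
    r=fit(D,sg);res.append((r.cost,sg,r.x))
res.sort(key=lambda t:t[0])
for r in res[:4]: print(r)
E
```

```text
3
(np.float64(0.0023306868193737488), (-1, -1, -1, -1), array([ 0.1685,  0.4901,  0.0257,  0.3907, -0.0644,  0.2444, -0.0928,
        1.4867,  0.0334, -0.015 ]))
(np.float64(0.1447881642715195), (1, -1, 1, 1), array([ 1.6479,  1.727 , -1.6647,  1.2419,  0.9553,  2.3044, -2.2959,
       -4.7998, -1.3204, -1.9958]))
(np.float64(0.28819596531167374), (-1, -1, 1, 1), array([ 0.199 ,  0.5462, -0.2461,  0.2977, -0.0861,  0.5103, -0.0853,
        1.8276, -0.1253, -0.4632]))
(np.float64(0.3665615076666372), (1, -1, -1, -1), array([ 1.3388,  1.4027, -0.4887,  1.4908,  0.9471,  1.0654, -2.3504,
        1.0944, -0.6097, -0.1637]))
```

```bash
cat >> h.py <<'E'
W=ctrl.calibration("wrist")
def wproj(P,s):
    T=W['T_tool_cam']; Rt=Rq(s['tool_rot']).as_matrix()
    p=(np.atleast_2d(P)-s['tool_pos'])@Rt; p=(p-T[:3,3])@T[:3,:3]
    x,y,z=p[:,0],-p[:,1],-p[:,2]; rr=np.hypot(x,y); th=np.arctan2(rr,z)
    return np.c_[W['cx']+W['fx']*th*x/rr, W['cy']+W['fy']*th*y/rr]
E
python3 - <<'E'
from h import *
import cv2
s=ctrl.get_state();print(s['tool_pos'],s['qd'])
P=[tl(*v) for v in [(-.058,.03,-.02),(-.058,-.03,-.02),(-.0615,.0335,.022),(-.0615,-.0335,.022),(-.0615,.0335,.01),(-.0615,-.0335,.01)]]
u=wproj(P,s);print(u)
im=cv2.imread("pics/wrist1.png")[50:190,220:350]; im=cv2.resize(im,None,fx=4.2,fy=4.2,interpolation=cv2.INTER_CUBIC)
for a in (u-[220,50]+.5)*4.2: cv2.circle(im,tuple(int(v) for v in a),4,(0,0,255),1)
cv2.imwrite("pics/c4.png",im)
E
```

```text
[0.5567 0.034  0.2499] [ 0.0375 -0.0442  0.0322  0.0059 -0.2444  0.0005  0.2302]
[[268.7108  95.5409]
 [270.9653 159.5533]
 [315.3988  90.8527]
 [315.931  163.2051]
 [301.9707  90.9681]
 [303.0816 163.3923]]
```

View pics/c4.png

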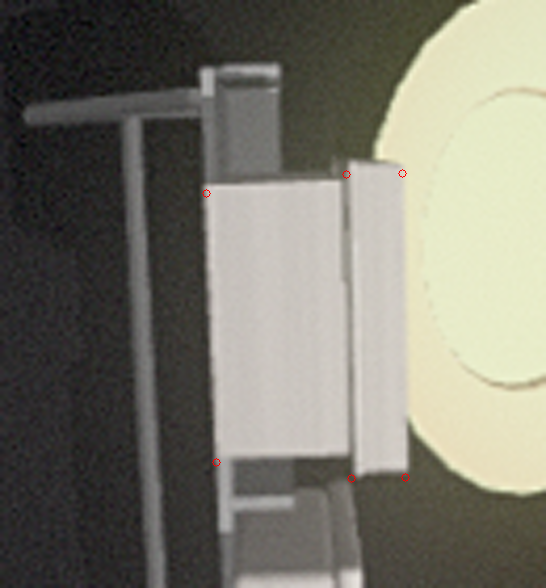

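The model's corners fall within 2 px of the tin's edges (left edge about x=270, lid face about x=316), so the tin pose is good. I'll approach along the tin axis.

Run:
```python
from h import *
delta(tl(-.12,0,.001),GR)
delta(tl(-.0215,0,.001),GR)
```

```text
t 2.25 dpos cm [4.96 0.88 9.45] 10.71 rot deg [-1.57  1.35 -1.62] 2.6
q [ 0.6572  0.099  -0.9987  2.2577  1.0694  0.385  -1.3385] F [-0.6919 -0.1288 -0.0923] w 0.9985043849999048
t 2.25 dpos cm [ 5.19  1.15 19.29] 20.01 rot deg [-1.57  1.35 -1.62] 2.6
q [ 0.6572  0.099  -0.9987  2.2577  1.0694  0.385  -1.3385] F [-0.6919 -0.1288 -0.0923] w 0.9985043849999048
```

Request:
{"method": "move_arm", "body": {
  "delta_pos": [
    [1,0,1],
    [2,0.4,3],
    [4,0.7,5],
    [5,0.9,7],
    [5,0.9,9.4],
    [5,0.9,9.4],
    [5,0.9,9.4],
    [5,0.9,9.4]
  ],
  "delta_rot": [
    [-1,1,-1],
    [-1.6,1.4,-1.6],
    [-1.6,1.4,-1.6],
    [-1.6,1.4,-1.6],
    [-1.6,1.4,-1.6],
    [-1.6,1.4,-1.6],
    [-1.6,1.4,-1.6],
    [-1.6,1.4,-1.6]
  ],
  "gripper": [8.54,8.54,8.54,8.54,8.54,8.54,8.54,8.54]
}}

```text
time_s: 3.25
tool_pos: [0.6261, 0.0742, 0.1837]
tool_rot: [0.251, 0.686, 0.641, 0.234]
force: [-0.4, 0.7, 0.9]
width: 1.003
```

Run:
```python
from h import *
import cv2
delta(tl(-.0215,0,.001),GR)
s=ctrl.get_state(); im=cv2.cvtColor(ctrl.capture("wrist"),cv2.COLOR_RGB2BGR)
P=[tl(*v) for v in [(-.058,.03,-.02),(-.058,-.03,-.02),(-.0615,.0335,.022),(-.0615,-.0335,.022),(-.0615,.0335,.01),(-.0615,-.0335,.01)]]
u=wproj(P,s);print(s['qd'],s['tool_pos'])
for a in u: cv2.circle(im,tuple(int(round(v)) for v in a),3,(0,0,255),1)
cv2.imwrite("pics/wrist2.png",im)
```

```text
t 3.25 dpos cm [ 0.3  -0.12 10.07] 10.08 rot deg [ 0.12  0.23 -0.14] 0.3
q [ 0.43    0.3923 -0.9144  2.1949  1.6115  0.5647 -1.8125] F [-0.3597  0.7158  0.8966] w 1.00339128031062
[-0.0026 -0.0007 -0.0012 -0.      0.0065  0.0023 -0.0066] [0.6261 0.0742 0.1837]
```

View pics/wrist2.png

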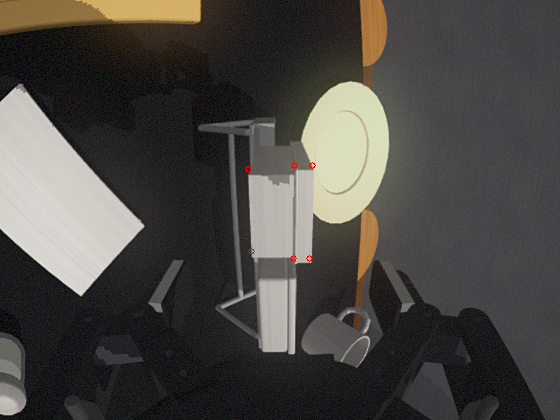

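Request:
{"method": "move_arm", "body": {
  "delta_pos": [
    [0,-0.1,1.5],
    [0,-0.1,3],
    [0,-0.1,4.5],
    [0,-0.1,6],
    [0,-0.1,7.5],
    [0,-0.1,9],
    [0,-0.1,10],
    [0,-0.1,10]
  ],
  "delta_rot": [
    [0,0,0],
    [0,0,0],
    [0,0,0],
    [0,0,0],
    [0,0,0],
    [0,0,0],
    [0,0,0],
    [0,0,0]
  ],
  "gripper": [8.54,8.54,8.54,8.54,8.54,8.54,8.54,8.54]
}}

```text
time_s: 4.3
tool_pos: [0.6897, 0.0701, 0.1047]
tool_rot: [0.25, 0.687, 0.641, 0.233]
force: [-0.6, 0.2, -0.5]
width: 1.001
```

Run:
```python
from h import *
import cv2
delta(tl(-.0215,0,.001),GR)
for n in ("wrist","scene","top"): cv2.imwrite(f"pics/{n}3.png",cv2.cvtColor(ctrl.capture(n),cv2.COLOR_RGB2BGR))
im=cv2.imread("pics/scene3.png")[150:330,230:430]; cv2.imwrite("pics/c5.png",cv2.resize(im,None,fx=3.3,fy=3.3,interpolation=cv2.INTER_CUBIC))
```

```text
t 4.3 dpos cm [ 0.26  0.1  -0.08] 0.29 rot deg [-0.01  0.19 -0.16] 0.2
q [ 0.3688  0.6356 -0.8398  2.1024  1.8647  0.6509 -1.9376] F [-0.5512  0.2066 -0.4915] w 1.0012218380645623
```

View pics/c5.png

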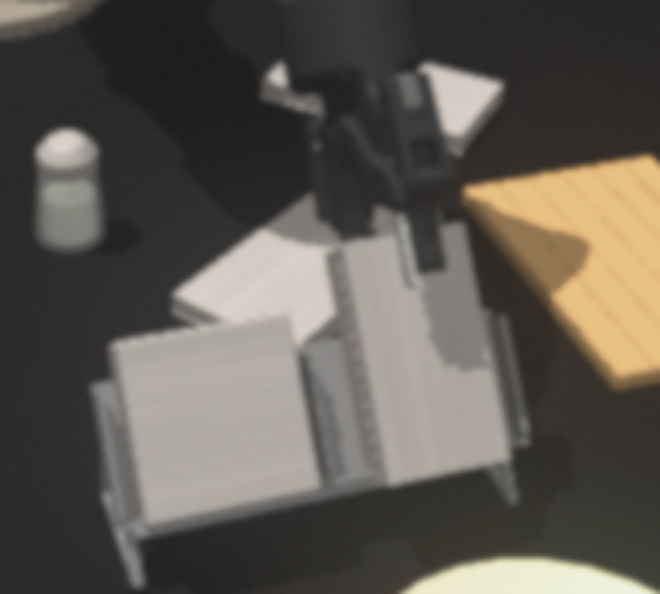

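View pics/wrist3.png

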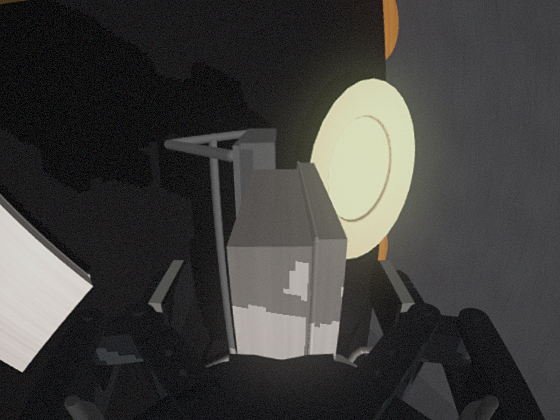

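Request:
{"method": "move_arm", "body": {
  "delta_pos": [
    [0,0.1,0],
    [0,0.1,0],
    [0,0.1,0],
    [0,0.1,0],
    [0,0.1,0],
    [0,0.1,0],
    [0,0.1,0],
    [0,0.1,0]
  ],
  "delta_rot": [
    [0,0,0],
    [0,0,0],
    [0,0,0],
    [0,0,0],
    [0,0,0],
    [0,0,0],
    [0,0,0],
    [0,0,0]
  ],
  "gripper": [7,6,5.2,4.6,4,3.6,3.6,3.6],
  "grip_force": 70
}}

```text
time_s: 5.45
tool_pos: [0.6907, 0.0701, 0.1068]
tool_rot: [0.251, 0.686, 0.641, 0.234]
force: [-2.8, -0.9, 5.4]
width: 0.482
```

Run:
```python
from h import *
import cv2
delta(tl(-.0215,0,.001),GR)
for n in ("wrist","scene"): cv2.imwrite(f"pics/{n}4.png",cv2.cvtColor(ctrl.capture(n),cv2.COLOR_RGB2BGR))
im=cv2.imread("pics/scene4.png")[150:330,230:430]; cv2.imwrite("pics/c6.png",cv2.resize(im,None,fx=3.3,fy=3.3,interpolation=cv2.INTER_CUBIC))
from fk import *
D=load()
r=fit(D,(-1,-1,-1,-1));print(len(D),r.cost,r.x,r.fun.reshape(-1)[:len(D)*6].reshape(-1,6))
```

```text
t 5.45 dpos cm [ 0.25 -0.11  0.03] 0.27 rot deg [ 0.12  0.2  -0.12] 0.3
q [ 0.369   0.6326 -0.8402  2.1008  1.8619  0.65   -1.9342] F [-2.8421 -0.8777  5.4144] w 0.48231954498225144
7 0.021647088401136074 [ 0.2017  0.4996  0.0421  0.4243 -0.0386  0.2422 -0.0856  1.4999  0.0183
  0.0069] [[ 0.0483  0.0119 -0.0164 -0.     -0.0001 -0.0147]
 [ 0.0807  0.0429  0.052   0.0087  0.0288 -0.0092]
 [ 0.0221  0.0279 -0.0104 -0.0021  0.0532  0.0039]
 [ 0.0226  0.0239 -0.0099 -0.0019  0.0532  0.0038]
 [-0.0125  0.0051 -0.0014 -0.0021  0.0551  0.0054]
 [-0.0301 -0.0651 -0.0064 -0.002   0.055   0.0053]
 [-0.0331 -0.0656 -0.0075 -0.0021  0.0551  0.0054]]
```

View pics/c6.png

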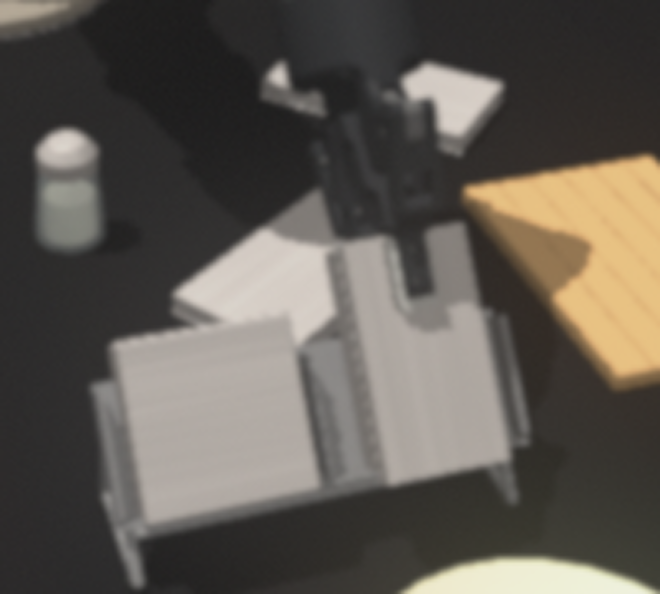

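View pics/wrist4.png

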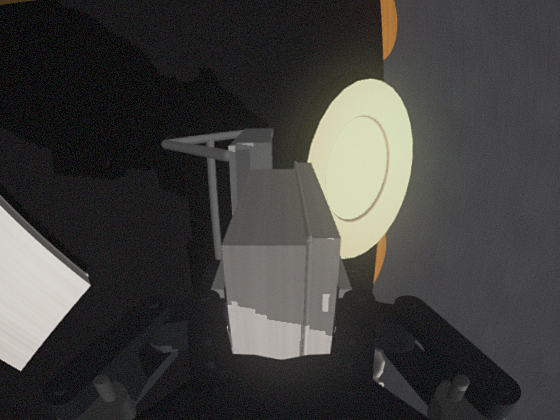

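Request:
{"method": "move_arm", "body": {
  "delta_pos": [
    [0,0.3,-0.3],
    [0,0.5,-1.5],
    [0,0.5,-3.5],
    [0,0.5,-6],
    [0,0.5,-9],
    [0,0.5,-12],
    [0,0.5,-15],
    [0,0.5,-15]
  ],
  "delta_rot": [
    [0,0,0],
    [0,0,0],
    [0,0,0],
    [0,0,0],
    [0,0,0],
    [0,0,0],
    [0,0,0],
    [0,0,0]
  ],
  "gripper": [3.6,3.6,3.6,3.6,3.6,3.6,3.6,3.6]
}}

```text
time_s: 6.55
tool_pos: [0.5972, 0.0771, 0.2261]
tool_rot: [0.252, 0.686, 0.642, 0.234]
force: [2.0, -0.8, -3.4]
width: 0.476
```

Run:
```python
from h import *
import cv2
delta([.5,.15,.38],GR)
for n in ("wrist","scene"): cv2.imwrite(f"pics/{n}5.png",cv2.cvtColor(ctrl.capture(n),cv2.COLOR_RGB2BGR))
```

```text
t 6.55 dpos cm [  6.59   2.17 -18.34] 19.61 rot deg [ 0.24  0.21 -0.04] 0.3
q [ 0.4785  0.2526 -0.9541  2.2161  1.4037  0.503  -1.6604] F [ 1.9936 -0.8071 -3.4034] w 0.47587875867819246
```

View pics/scene5.png

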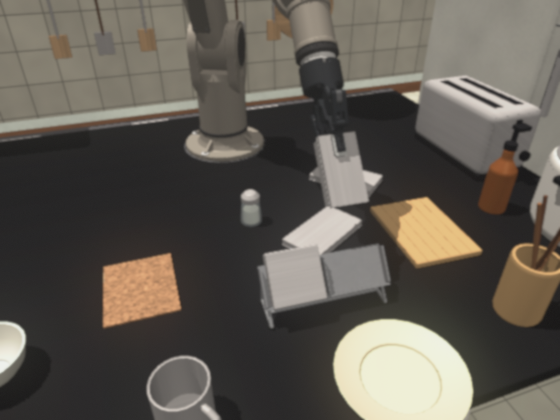

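View pics/wrist5.png

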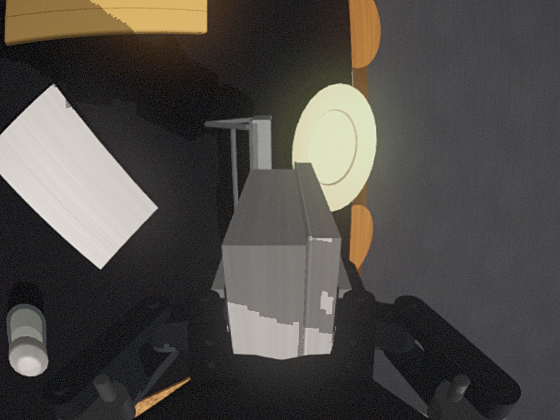

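The tin is lifted, the lid is shut and the bay is empty. Before the flip I'll improve the kinematic fit.

```bash
cat > fk2.py <<'E'
import numpy as np
from fk import load
from scipy.spatial.transform import Rotation as R
from scipy.optimize import least_squares
E_=R.from_euler
def fk(q,p):
    h,a1,L1,a,b,L2,w,L3,y0,c0=p[:10]; o2,o3,o4,o5,o6=p[10:15]
    T=E_('z',y0-q[0]); P=T.apply([a1,0,h]); T=T*E_('y',q[1]+o2)*E_('z',-q[2]+o3)
    P=P+T.apply([a,0,L1]); T=T*E_('y',q[3]+o4); P=P+T.apply([b,0,0]); T=T*E_('z',-q[4]+o5)
    P=P+T.apply([0,0,L2]); T=T*E_('y',q[5]+o6); P=P+T.apply([w,0,0]); T=T*E_('z',-q[6]+c0)
    return P+T.apply([0,0,L3]),T
def fit():
    D=load()
    def f(p):
        e=[]
        for q,P0,o in D:
            P,T=fk(q,p); e+=list((P-P0)*10)+list((T.inv()*o).as_rotvec()*3)
        return np.r_[e,0.003*np.array(p)[[1,3,4,6]],0.003*np.array(p[8:])]
    r=least_squares(f,[.3,0,.5,0,0,.42,0,.244,-.09,1.5,0,0,0,0,0]); return r,D
if __name__=="__main__":
    np.set_printoptions(precision=4,suppress=True)
    r,D=fit(); print(len(D),r.cost,r.x); print(r.fun[:6*len(D)].reshape(-1,6))
E
python3 fk2.py
```

```text
8 0.01973858277745908 [ 0.2034  0.0162  0.4978  0.0218 -0.0469  0.4441  0.0225  0.2294 -0.0988
  1.5117  0.0446  0.0256 -0.0223 -0.0313 -0.0204]
[[ 0.0376  0.0094 -0.0155 -0.0052  0.0476 -0.0082]
 [ 0.0641  0.0338  0.0331  0.017   0.1228  0.0144]
 [ 0.0163  0.0151 -0.0159  0.0042  0.0051  0.0189]
 [ 0.0167  0.0107 -0.015   0.0052  0.0048  0.0185]
 [-0.0005  0.0116  0.0082 -0.0189  0.0037 -0.004 ]
 [-0.0206 -0.056   0.0038 -0.022   0.0079 -0.0242]
 [-0.0234 -0.0571  0.0027 -0.022   0.0085 -0.0237]
 [-0.0095  0.0262 -0.0015 -0.0131  0.0058  0.0083]]
```

```bash
cat > fk3.py <<'E'
import numpy as np
from fk import load
from scipy.spatial.transform import Rotation as R
from scipy.optimize import least_squares
E_=R.from_euler
AX=['z','y','z','y','z','y','z']; SG=[-1,1,-1,1,-1,1,-1]
T0=np.array([[0,0,.25],[0,0,0],[0,0,0.3],[0,0,.2],[0,0,.2],[0,0,.22],[0,0,.0],[0,0,.244]])
def fk(q,p):
    t=T0+p[:24].reshape(8,3); o=p[24:]
    P=t[0]*0; T=E_('z',0)
    for i in range(7):
        P=P+T.apply(t[i]); T=T*E_(AX[i],SG[i]*q[i]+o[i])
    return P+T.apply(t[7]),T
def fit(lam=.01):
    D=load()
    def f(p):
        e=[]
        for q,P0,o in D:
            P,T=fk(q,p); e+=list((P-P0)*10)+list((T.inv()*o).as_rotvec()*3)
        return np.r_[e,lam*p]
    p0=np.zeros(31);p0[24]=-.1;p0[30]=1.5
    r=least_squares(f,p0); return r,D
if __name__=="__main__":
    np.set_printoptions(precision=4,suppress=True)
    for lam in(.03,.003):
        r,D=fit(lam); print(len(D),r.cost,(T0+r.x[:24].reshape(8,3)),r.x[24:]); print(r.fun[:6*len(D)].reshape(-1,6))
E
python3 fk3.py; cat log.txt | cut -c1-400
```

```text
8 0.001112983084712042 [[ 0.0033  0.0044  0.2638]
 [ 0.0001 -0.0152  0.0138]
 [-0.0001 -0.0152  0.3204]
 [ 0.0004 -0.0156  0.2204]
 [-0.0008 -0.0156  0.2263]
 [ 0.0004 -0.0002  0.2463]
 [ 0.0005 -0.0002  0.0364]
 [-0.0043  0.0032  0.2804]] [-0.0006  0.0003  0.0002 -0.0003 -0.     -0.0001  1.5703]
[[-0.     -0.     -0.      0.0001 -0.0001  0.0003]
 [ 0.      0.      0.      0.0002  0.0004  0.0004]
 [-0.0002  0.0003  0.0001  0.     -0.      0.0001]
 [ 0.0002 -0.0002 -0.      0.     -0.      0.0001]
 [ 0.0003  0.0002  0.     -0.0002  0.0001 -0.0001]
 [ 0.0001 -0.      0.     -0.0002  0.0002 -0.0002]
 [-0.0001 -0.     -0.     -0.0002  0.0002 -0.0002]
 [-0.0002 -0.0001 -0.0002 -0.0001  0.0001  0.    ]]
8 1.1136268747577296e-05 [[ 0.      0.0001  0.2685]
 [ 0.     -0.0152  0.0185]
 [-0.     -0.0152  0.3209]
 [ 0.     -0.0157  0.2209]
 [-0.     -0.0157  0.2263]
 [ 0.     -0.0002  0.2463]
 [ 0.     -0.0002  0.0414]
 [-0.0001  0.      0.2854]] [-0.      0.      0.     -0.     -0.     -0.      1.5708]
[[-0. -0. -0.  0. -0.  0.]
 [ 0.  0.  0.  0.  0.  0.]
 [-0.  0.  0.  0. -0.  0.]
 [ 0. -0. -0
[... 2364 characters left out ...]
4472900559, 0.1046919269373271], [0.2501575413660056, 0.6867260613615049, 0.6414540475701785, 0.23316351773050795]]
[[0.36902592065542716, 0.6326257376772102, -0.8401579008462746, 2.100841370356638, 1.8619112542573322, 0.649958090809069, -1.9342062734667713], [0.6906785359351647, 0.07011611685682277, 0.10681725653652767], [0.25109123067026573, 0.6862224744747956, 0.6414342554038177, 0.23369639578035883]]
[[0.4785473281497589, 0.25261549559099883, -0.9540652245555602, 2.2160524962953922, 1.4036877316123824, 0.5029524057730135, -1.6603861180407333], [0.5972308460640082, 0.07706869629008019, 0.22613253091819868], [0.2519822329541664, 0.6855228372856677, 0.6416670047777017, 0.23415133741845892]]
```

```bash
cat > plan.py <<'E'
from fk3 import *
import pickle,os
if not os.path.exists('p.pkl'): pickle.dump(fit(.001)[0].x,open('p.pkl','wb'))
p=pickle.load(open('p.pkl','rb'))
LO=np.array([-2.96,-.34,-1.41,.24,-1.37,.17,-2.96]);HI=np.array([2.96,2.1,1.46,2.44,4.51,1.92,2.96])
def ik(P,Rm,q0,reg=.003):
    T=R.from_matrix(Rm)
    def f(q):
        a,b=fk(q,p); return np.r_[(a-P)*10,(b.inv()*T).as_rotvec()*3,reg*(q-q0)]
    r=least_squares(f,np.clip(q0,LO+.02,HI-.02),bounds=(LO+.01,HI-.01)); return r.x,np.abs(r.fun[:6]).max()
def pts(q):
    t=T0+p[:24].reshape(8,3);P=np.zeros(3);T=E_('z',0);o=[]
    for i in range(7):
        P=P+T.apply(t[i]);o.append(P);T=T*E_(AX[i],SG[i]*q[i]+p[24+i])
    return np.array(o+[P+T.apply(t[7])])
def land(psi,tilt,flip=True):
    c,s=np.cos(tilt),np.sin(tilt);h=np.array([np.cos(psi),np.sin(psi),0]);Z=np.array([0,0,1])
    z=c*h-s*Z; y=-s*h-c*Z
    return np.c_[np.cross(y,z),y,z]
E
python3 - <<'E'
from plan import *
np.set_printoptions(precision=2,suppress=True)
q0=np.array(load()[-1][0]); rng=np.random.default_rng(0)
tilt=np.radians(18)
for psi in range(-90,181,15):
    Rm=land(np.radians(psi),tilt); tcp=np.array([.582,.306,.014])+ -0.022*Rm[:,1] + Rm[:,2]*(-.0215)
    # far-lower edge on board: point local x=+.0615,z=.022
    far=tcp+Rm[:,2]*(.083)+Rm[:,1]*.021; tcp=tcp+np.array([0,0,.014-far[2]])
    best=[]
    for k in range(25):
        s=q0 if k==0 else rng.uniform(LO,HI)
        q,e=ik(tcp,Rm,s,1e-4)
        if e<.01: best.append((np.abs(q-q0).max(),q))
    if best:
        best.sort(key=lambda t:t[0])
        q=best[0][1]; print(psi,len(best),best[0][0].round(2),q,"minz",pts(q)[3:7,2],"margin",np.minimum(q-LO,HI-q).min())
E
```

```text
-90 16 2.18 [-0.91  1.21  0.02  1.1   0.67  1.91  0.52] minz [0.48 0.33 0.16 0.15] margin 0.010000000000000231
-75 15 2.07 [-0.78  1.15 -0.34  1.3   1.03  1.91  0.41] minz [0.51 0.34 0.16 0.15] margin 0.010000004655888795
-60 20 2.02 [-0.68  1.12 -0.56  1.51  1.31  1.91  0.36] minz [0.52 0.34 0.16 0.15] margin 0.010000017289312213
-45 15 2.01 [-0.73  1.03 -0.5   1.73  1.43  1.75  0.35] minz [0.56 0.36 0.16 0.15] margin 0.1722146081238367
-30 16 1.93 [-1.1   0.92 -0.01  1.96  1.43  1.29  0.27] minz [0.62 0.4  0.16 0.15] margin 0.4788113054861436
-15 15 1.74 [-1.27  0.91  0.2   2.16  1.71  1.09  0.06] minz [0.62 0.4  0.16 0.15] margin 0.2777219434266338
0 17 1.59 [-1.11  0.89  0.1   2.32  2.12  1.22 -0.09] minz [0.63 0.41 0.16 0.15] margin 0.12449521333215152
15 16 1.5 [-1.02  0.92  0.17  2.43  2.56  1.34 -0.23] minz [0.62 0.4  0.16 0.15] margin 0.01350804739214917
30 15 1.89 [-0.35  0.91 -0.3   2.43  3.05  1.44  0.23] minz [0.62 0.4  0.16 0.15] margin 0.01000000012922131
45 12 1.95 [-1.1   1.29  0.83  2.43  3.36  1.78 -0.72] minz [0.45 0.32 0.16 0.15] margin 0.010000000914038853
60 15 2.48 [-0.68  1.03  0.56  2.29  3.88  1.65 -0.29] minz [0.57 0.38 0.16 0.15] margin 0.1460556738661154
75 20 1.34 [ 0.87  1.59 -1.36  2.04  0.94  0.18 -2.36] minz [0.26 0.21 0.16 0.15] margin 0.010000049756284851
90 19 1.31 [ 0.81  1.56 -1.35  1.84  0.31  0.52 -1.69] minz [0.28 0.21 0.16 0.15] margin 0.05804160411365955
105 11 1.33 [ 0.71  1.58 -1.38  1.63  0.27  0.88 -1.58] minz [0.27 0.21 0.16 0.15] margin 0.03199010745239428
120 13 1.31 [ 0.56  1.56 -1.36  1.42  0.22  1.2  -1.46] minz [0.28 0.21 0.16 0.15] margin 0.053721197222507344
135 17 1.29 [ 0.38  1.51 -1.24  1.2   0.12  1.49 -1.3 ] minz [0.31 0.23 0.16 0.15] margin 0.17048564545843026
150 17 1.29 [ 0.22  1.53 -1.24  0.98  0.17  1.79 -1.23] minz [0.29 0.22 0.16 0.15] margin 0.13122017909795125
```

Run:
```python
from plan import *
from h import GR,Rq
np.set_printoptions(precision=2,suppress=True)
D=load()[-1];q=np.array(D[0]);P0=D[1];R0=D[2].as_matrix()
Rl=land(np.radians(-15),np.radians(18))
print("total rotvec deg",np.degrees(R.from_matrix(R0.T@Rl).as_rotvec()))
for sgn in(-1,1):
  for Pt in([.5,.25,.35],[.55,.3,.3],[.5,.1,.35]):
    q=np.array(D[0]);Pt=np.array(Pt)
    # component: roll about tool z then residual small rotation; interpolate rot = R0*Rz(s*a)*exp(s*res)
    rel=R.from_matrix(R0.T@Rl)
    a=np.arctan2(rel.as_matrix()[1,0]-rel.as_matrix()[0,1],rel.as_matrix()[0,0]+rel.as_matrix()[1,1])
    if np.sign(a)!=sgn:a+=sgn*2*np.pi
    res=(E_('z',-a)*rel).as_rotvec()
    qs=[];emax=0
    for s in np.linspace(0,1,41)[1:]:
        Rm=(R.from_matrix(R0)*E_('z',a*s)*R.from_rotvec(res*s)).as_matrix()
        q,e=ik(P0+(Pt-P0)*s,Rm,q,.02);emax=max(emax,e);qs.append(q)
    qs=np.array(qs);print(sgn,Pt,np.degrees(a),np.degrees(res),"err",emax,"end",q,"min",qs.min(0),"max",qs.max(0),"step",np.abs(np.diff(qs,axis=0)).max())
```

```text
total rotvec deg [  13.93  -47.35 -166.51]
-1 [0.5  0.25 0.35] -173.39959616617784 [32.11  7.47 -0.  ] err 8.169113131239e-05 end [-0.17  0.37 -1.16  2.25  1.59  1.58  0.74] min [-0.17  0.24 -1.19  2.01  1.03  0.51 -1.53] max [ 0.53  0.4  -0.97  2.25  1.59  1.59  0.74] step 0.1273411634627195
-1 [0.55 0.3  0.3 ] -173.39959616617784 [32.11  7.47 -0.  ] err 7.490119114447062e-05 end [-0.33  0.54 -0.97  2.15  1.71  1.62  0.7 ] min [-0.33  0.25 -1.13  1.96  1.09  0.51 -1.54] max [ 0.49  0.55 -0.97  2.2   1.71  1.62  0.7 ] step 0.11904607903833986
-1 [0.5  0.1  0.35] -173.39959616617784 [32.11  7.47 -0.  ] err 0.0784907043638376 end [ 0.47  0.09 -1.4   2.43  1.67  1.15  0.76] min [ 0.31  0.09 -1.4   2.09  0.99  0.5  -1.52] max [ 0.61  0.24 -0.97  2.43  1.67  1.24  0.76] step 0.13764670882515184
1 [0.5  0.25 0.35] 186.60040383382216 [32.11  7.47  0.  ] err 1.1950252524947593 end [ 0.98 -0.33 -1.31  2.2  -0.71  0.18 -2.95] min [-0.11 -0.33 -1.4   2.17 -0.71  0.18 -2.95] max [ 0.98  0.25 -0.37  2.28  1.34  0.5  -1.69] step 1.062987096715197
1 [0.55 0.3  0.3 ] 186.60040383382216 [32.11  7.47  0.  ] err 0.918909101403022 end [-1.88  1.08  1.45  2.19 -1.36  0.18 -2.95] min [-1.92 -0.03 -1.    2.16 -1.36  0.18 -2.95] max [ 0.5   1.15  1.45  2.29  1.35  0.51 -1.7 ] step 1.5789372992205086
1 [0.5  0.1  0.35] 186.60040383382216 [32.11  7.47  0.  ] err 1.0118496064554487 end [ 0.94 -0.33 -1.02  2.32 -1.36  0.18 -2.16] min [ 0.49 -0.33 -1.4   2.19 -1.36  0.18 -2.16] max [ 1.28  0.24 -0.9   2.35  1.34  0.49 -0.45] step 1.2275029252334877
```

Run:
```python
from h import *
from plan import land
Rl=land(np.radians(-15),np.radians(18))
s=log()
delta([.55,.30,.30],Rl); delta([.52,.2,.33],Rl)
```

```text
t 6.65 dpos cm [22.    0.08 -9.89] 24.12 rot deg [  13.84  -47.6  -166.52] 173.7
q [ 0.4778  0.2573 -0.9517  2.2153  1.406   0.5039 -1.6616] F [-0.4256 -0.3604 -3.0139] w 0.4824113959377641
t 6.65 dpos cm [ 11.81   0.23 -13.65] 18.05 rot deg [  13.84  -47.6  -166.52] 173.7
q [ 0.4778  0.2573 -0.9517  2.2153  1.406   0.5039 -1.6616] F [-0.4256 -0.3604 -3.0139] w 0.4824113959377641
```

Request:
{"method": "move_arm", "body": {
  "delta_pos": [
    [1,0,-2],
    [2.5,0,-4],
    [4,0,-6],
    [5.5,0.1,-8],
    [7,0.1,-10],
    [9,0.2,-11.5],
    [10.5,0.2,-13],
    [11.8,0.2,-13.6]
  ],
  "delta_rot": [
    [0.6,-2,-7],
    [1.2,-4,-14],
    [1.7,-6,-21],
    [2.3,-8,-28],
    [2.9,-10,-35],
    [3.5,-12,-42],
    [4,-14,-49],
    [4.6,-16,-56]
  ],
  "gripper": [3.6,3.6,3.6,3.6,3.6,3.6,3.6,3.6]
}}

```text
time_s: 7.65
tool_pos: [0.5203, 0.2012, 0.3292]
tool_rot: [0.387, 0.338, 0.857, -0.031]
force: [1.3, -1.1, -3.6]
width: 0.479
```

Run:
```python
from h import *
from plan import land
Rl=land(np.radians(-15),np.radians(18))
delta([.55,.30,.30],Rl)
```

```text
t 7.65 dpos cm [6.1  8.78 0.84] 10.72 rot deg [   9.32  -31.52 -110.36] 115.2
q [ 0.1396  0.24   -1.1703  2.0465  1.1251  1.2222 -0.741 ] F [ 1.2586 -1.1156 -3.6226] w 0.47894020183178504
```

Request:
{"method": "move_arm", "body": {
  "delta_pos": [
    [0.5,1,0.1],
    [1,2,0.2],
    [2,3,0.3],
    [3,4,0.4],
    [4,5,0.5],
    [5,6.5,0.6],
    [5.5,8,0.7],
    [6.1,8.8,0.8]
  ],
  "delta_rot": [
    [0.6,-2,-7],
    [1.2,-4,-14],
    [1.7,-6,-21],
    [2.3,-8,-28],
    [2.9,-10,-35],
    [3.5,-12,-42],
    [4,-14,-49],
    [4.6,-16,-56]
  ],
  "gripper": [3.6,3.6,3.6,3.6,3.6,3.6,3.6,3.6]
}}

```text
time_s: 8.65
tool_pos: [0.5507, 0.3004, 0.2987]
tool_rot: [0.424, -0.095, 0.854, -0.286]
force: [-0.4, -0.6, -3.1]
width: 0.481
```

Run:
```python
from h import *
from plan import land
Rl=land(np.radians(-15),np.radians(18))
delta([.55,.30,.30],Rl); print(Rq(ctrl.get_state()['tool_rot']).as_matrix())
import cv2
for n in ("wrist","scene"): cv2.imwrite(f"pics/{n}6.png",cv2.cvtColor(ctrl.capture(n),cv2.COLOR_RGB2BGR))
```

```text
t 8.65 dpos cm [-0.03 -0.11 -0.1 ] 0.16 rot deg [  4.71 -15.49 -54.33] 56.7
q [-0.2987  0.5748 -1.0261  1.9583  1.4678  1.663  -0.0855] F [-0.4038 -0.6116 -3.1334] w 0.4814579965903254
[[-0.6217  0.0807  0.7791]
 [-0.4051  0.8182 -0.408 ]
 [-0.6704 -0.5693 -0.476 ]]
```

View pics/scene6.png

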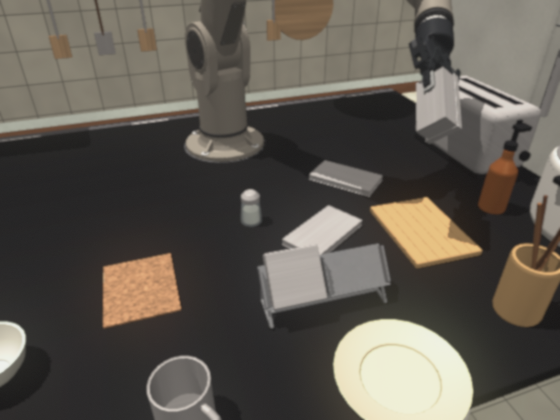

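View pics/wrist6.png

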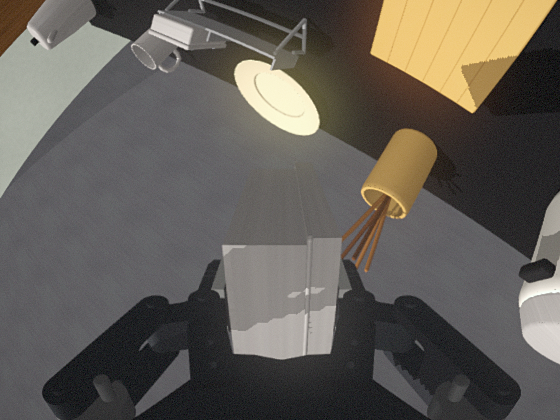

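Request:
{"method": "move_arm", "body": {
  "delta_pos": [
    [0,0,0],
    [0,0,0],
    [0,0,0],
    [0,0,0],
    [0,0,0],
    [0,0,0],
    [0,0,0],
    [0,0,0]
  ],
  "delta_rot": [
    [0.6,-2,-7],
    [1.2,-4,-14],
    [1.8,-6,-21],
    [2.4,-8,-28],
    [3,-10,-35],
    [3.6,-12,-42],
    [4.2,-14,-49],
    [4.7,-15.5,-54.3]
  ],
  "gripper": [3.6,3.6,3.6,3.6,3.6,3.6,3.6,3.6]
}}

```text
time_s: 9.75
tool_pos: [0.5503, 0.2989, 0.2999]
tool_rot: [0.359, -0.491, 0.643, -0.466]
force: [0.5, -0.4, -4.0]
width: 0.475
```

Run:
```python
from h import *
from plan import *
Rl=land(np.radians(-15),np.radians(18))
s=ctrl.get_state()
off=np.array([0,.0,.0])
delta([.55,.30,.30],Rl); 
import cv2
for n in ("wrist","scene"): cv2.imwrite(f"pics/{n}7.png",cv2.cvtColor(ctrl.capture(n),cv2.COLOR_RGB2BGR))
# landing plan: tin centre over board centre; local tin center in tool: z=+.0215,y=-.001
c=np.array([.582,.306]); 
for tilt in (18,14,10):
    Rm=land(np.radians(-15),np.radians(tilt)); ctr=-Rm[:,1]*.001+Rm[:,2]*.0215
    far=Rm[:,2]*.083+Rm[:,1]*.021
    print(tilt,"tcp xy",c-ctr[:2],"tcp z at touch",.014-far[2])
q=s['joint_positions'];P0=s['tool_pos'];Rm=Rq(s['tool_rot']).as_matrix();Rm=Rl
c18=np.array([.582,.306,0])-(-Rl[:,1]*.001+Rl[:,2]*.0215); c18[2]=.0596
for k in np.linspace(0,1,11)[1:]:
    q,e=ik(P0+(c18-P0)*k,Rm,q,.02); print(k.round(1),e.round(5),q)
```

```text
t 9.75 dpos cm [-0.1   0.01 -0.05] 0.11 rot deg [-0.04 -0.04 -0.23] 0.2
q [-0.3356  0.5391 -0.9632  2.1513  1.707   1.6172  0.691 ] F [ 0.4521 -0.3677 -4.0288] w 0.4753089739268713
18 tcp xy [0.562  0.3114] tcp z at touch 0.05962059737531886
14 tcp xy [0.5616 0.3115] tcp z at touch 0.054455727586568345
10 tcp xy [0.5614 0.3115] tcp z at touch 0.049093761559611586
0.1 2e-05 [-0.3576  0.5883 -0.9414  2.1607  1.7342  1.6388  0.6503]
0.2 2e-05 [-0.3791  0.6386 -0.9185  2.1669  1.761   1.6607  0.6072]
0.3 2e-05 [-0.3993  0.6891 -0.8951  2.1703  1.7877  1.6813  0.5659]
0.4 1e-05 [-0.4182  0.7397 -0.8713  2.171   1.8142  1.7005  0.5266]
0.5 1e-05 [-0.4359  0.7902 -0.8472  2.1689  1.8404  1.7181  0.4894]
0.6 1e-05 [-0.4523  0.8405 -0.8231  2.164   1.8664  1.7342  0.4543]
0.7 1e-05 [-0.4677  0.8905 -0.7991  2.1563  1.892   1.7487  0.4215]
0.8 1e-05 [-0.482   0.9399 -0.7753  2.1459  1.9173  1.7614  0.3909]
0.9 1e-05 [-0.4954  0.9888 -0.7518  2.1329  1.9421  1.7725  0.3627]
1.0 1e-05 [-0.5079  1.037  -0.7288  2.1172  1.9663  1.7818  0.3366]
```

View pics/scene7.png

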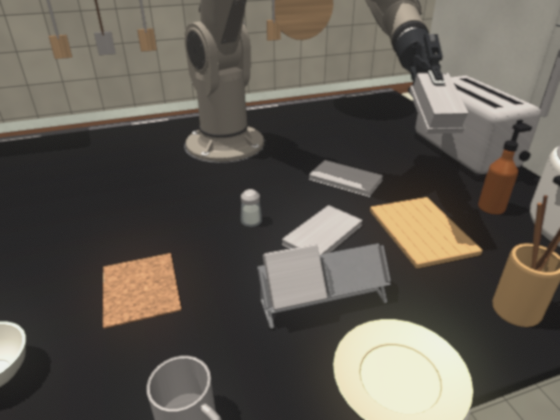

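View pics/wrist7.png

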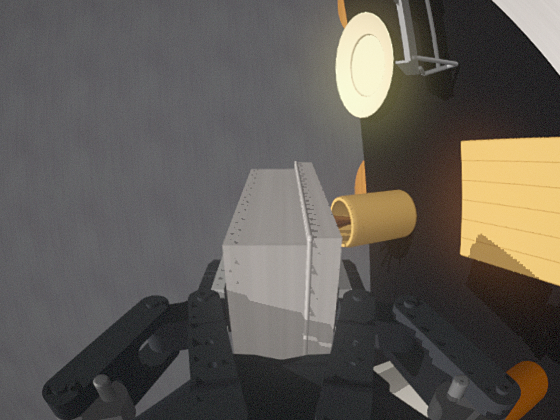

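The flip worked: the tin is bottom up, the lid is shut and the pinch holds. If I laid it nearly flat, pulling the lower finger out could drag the tin. Instead I'll:
1. Touch the far edge down at about 40°.
2. Open slightly and slide the fingers back to the last few millimetres.
3. Pitch the tin down and withdraw.

First I'll check the IK.

```bash
cat >> plan.py <<'E'
def pose(a,s,e=0,psi=-15,C=(.582,.306),up=0):
    Rm=land(np.radians(psi),np.radians(a)); h=np.array([np.cos(np.radians(psi)),np.sin(np.radians(psi)),0])
    F=np.array([C[0],C[1],.014+up])+.0615*h
    return F-Rm[:,2]*s-Rm[:,1]*(.0208+e),Rm
E
python3 - <<'E'
from h import *
from plan import *
s=ctrl.get_state();q=s['joint_positions']
for a,ss,e,up in[(30,.083,0,.15),(40,.083,0,.1),(40,.083,0,.03),(40,.083,0,0),(40,.083,.005,0),(40,.11,.005,0),(30,.11,.005,0),(20,.11,.005,0),(12,.11,.005,0),(12,.2,.005,0)]:
    P,Rm=pose(a,ss,e,up=up); q,err=ik(P,Rm,q,.01); print(a,ss,P,err.round(5),q,pts(q)[3:,2])
P,Rm=pose(40,.083,0,up=.03); delta(P,Rm)
E
```

```text
30 0.083 [0.582  0.306  0.2235] 1e-05 [-0.2478  0.6271 -0.9704  2.0817  1.6855  1.4472  0.759 ] [0.7182 0.5555 0.3869 0.3663 0.2235]
40 0.083 [0.5929 0.3031 0.1833] 1e-05 [-0.1542  0.6596 -1.0044  2.0333  1.6123  1.3115  0.8617] [0.7071 0.5526 0.3934 0.3668 0.1833]
40 0.083 [0.5929 0.3031 0.1133] 1e-05 [-0.2062  0.7813 -0.9397  2.0581  1.7263  1.3379  0.7384] [0.6628 0.4956 0.3234 0.2968 0.1133]
40 0.083 [0.5929 0.3031 0.0833] 0.0 [-0.2267  0.8351 -0.9109  2.0621  1.774   1.3495  0.6902] [0.6415 0.47   0.2934 0.2668 0.0833]
40 0.083 [0.596  0.3022 0.0871] 0.0 [-0.2205  0.8287 -0.9127  2.0583  1.7708  1.3441  0.701 ] [0.6441 0.4732 0.2972 0.2706 0.0871]
40 0.11 [0.576  0.3076 0.1045] 0.0 [-0.2326  0.7945 -0.9424  2.078   1.7246  1.3629  0.698 ] [0.6576 0.4886 0.3146 0.288  0.1045]
30 0.11 [0.5618 0.3114 0.0913] 2e-05 [-0.371   0.8774 -0.861   2.1251  1.8395  1.5552  0.5122] [0.6242 0.4425 0.2548 0.2341 0.0913]
20 0.11 [0.5501 0.3146 0.0759] 2e-05 [-0.5011  0.9886 -0.7667  2.1359  1.9167  1.7544  0.3592] [0.5759 0.3852 0.1876 0.1735 0.0759]
12 0.11 [0.5427 0.3165 0.0621] 1e-05 [-0.5905  1.0893 -0.6873  2.1174  1.9574  1.9041  0.257 ] [0.5291 0.3334 0.1301 0.1215 0.0621]
12 0.2 [0.4576 0.3393 0.0808] 2e-05 [-0.7991  1.0323 -0.6684  2.1642  1.7213  1.91    0.1308] [0.5566 0.3569 0.1488 0.1402 0.0808]
t 9.85 dpos cm [-1.48 16.53  9.57] 19.16 rot deg [-22.05  -0.04  -0.32] 22.1
q [-0.3356  0.5388 -0.9632  2.1517  1.7063  1.6178  0.6893] F [ 0.4692  0.0235 -2.6155] w 0.48167892531826934
```

Request:
{"method": "move_arm", "body": {
  "delta_pos": [
    [-0.2,2,1],
    [-0.4,4,2.5],
    [-0.6,7,4],
    [-0.8,10,6],
    [-1,12,7.5],
    [-1.3,14.5,8.5],
    [-1.5,16.5,9.6],
    [-1.5,16.5,9.6]
  ],
  "delta_rot": [
    [-3,0,0],
    [-6,0,0],
    [-10,0,0],
    [-14,0,0],
    [-18,0,0],
    [-22,0,-0.3],
    [-22,0,-0.3],
    [-22,0,-0.3]
  ],
  "gripper": [3.6,3.6,3.6,3.6,3.6,3.6,3.6,3.6]
}}

```text
time_s: 10.85
tool_pos: [0.5934, 0.3025, 0.1115]
tool_rot: [0.256, -0.551, 0.72, -0.335]
force: [-0.2, -0.4, -2.8]
width: 0.484
```

Run:
```python
from h import *
from plan import *
P,Rm=pose(40,.083,0,up=.005); delta(P,Rm)
print(Rm.T@[0,0,-1])
import cv2
for n in ("wrist","scene"): cv2.imwrite(f"pics/{n}8.png",cv2.cvtColor(ctrl.capture(n),cv2.COLOR_RGB2BGR))
im=cv2.imread("pics/scene8.png")[120:280,350:500]; cv2.imwrite("pics/c8.png",cv2.resize(im,None,fx=3.7,fy=3.7,interpolation=cv2.INTER_CUBIC))
```

```text
t 10.85 dpos cm [-0.04  1.82  1.45] 2.32 rot deg [ 0.12 -0.2  -0.05] 0.2
q [-0.2113  0.7808 -0.9312  2.0559  1.7226  1.3333  0.7372] F [-0.207  -0.4177 -2.822 ] w 0.4840185544784884
[-0.      0.766   0.6428]
```

View pics/c8.png

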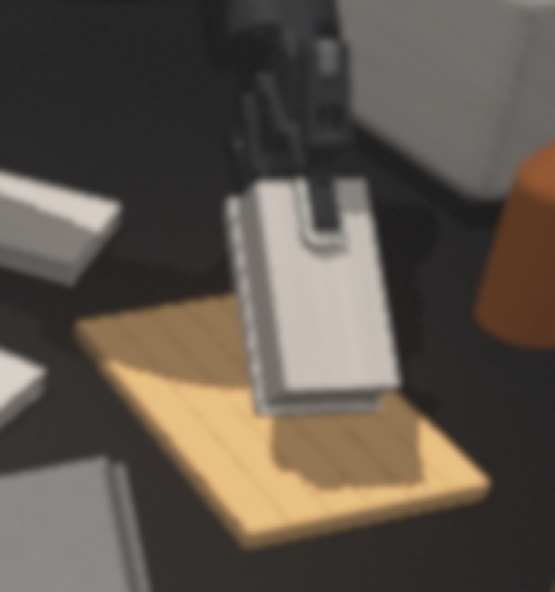

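View pics/wrist8.png

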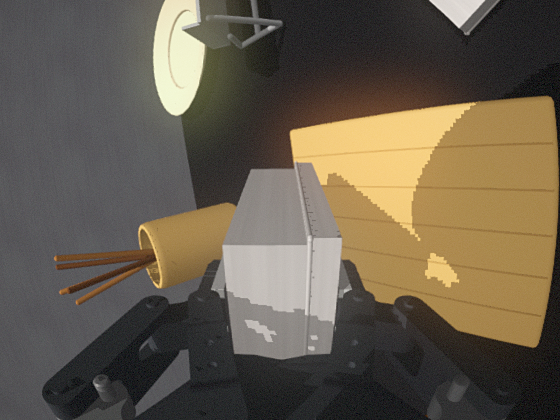

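Request:
{"method": "move_arm", "body": {
  "delta_pos": [
    [0,0.4,0.3],
    [0,0.8,0.6],
    [0,1.2,0.9],
    [0,1.5,1.25],
    [0,1.75,1.5],
    [0,1.9,1.6],
    [0,2,1.67],
    [0,2,1.67]
  ],
  "delta_rot": [
    [0,0,0],
    [0,0,0],
    [0,0,0],
    [0,0,0],
    [0,0,0],
    [0,0,0],
    [0,0,0],
    [0,0,0]
  ],
  "gripper": [3.6,3.6,3.6,3.6,3.6,3.6,3.6,3.6]
}}

```text
time_s: 11.95
tool_pos: [0.5934, 0.304, 0.0884]
tool_rot: [0.258, -0.552, 0.718, -0.336]
force: [0.6, -0.0, -2.5]
width: 0.483
```

Request:
{"method": "move_arm", "body": {
  "delta_pos": [
    [0,0.04,0.03],
    [0,0.08,0.06],
    [0,0.12,0.09],
    [0,0.15,0.13],
    [0,0.15,0.13],
    [0,0.15,0.13],
    [0,0.15,0.13],
    [0,0.15,0.13]
  ],
  "delta_rot": [
    [0,0,0],
    [0,0,0],
    [0,0,0],
    [0,0,0],
    [0,0,0],
    [0,0,0],
    [0,0,0],
    [0,0,0]
  ],
  "gripper": [3.6,3.6,3.6,3.6,3.6,3.6,3.6,3.6]
}}

```text
time_s: 12.95
tool_pos: [0.5934, 0.3039, 0.0864]
tool_rot: [0.258, -0.552, 0.719, -0.336]
force: [0.2, -0.5, -2.9]
width: 0.483
```

Run:
```python
from h import *
from plan import *
P,Rm=pose(40,.083,0,up=0); delta(P,Rm); print(ctrl.get_state()['tool_pos'])
import cv2
for n in ("scene",): cv2.imwrite(f"pics/{n}9.png",cv2.cvtColor(ctrl.capture(n),cv2.COLOR_RGB2BGR))
im=cv2.imread("pics/scene9.png")[120:280,350:500]; cv2.imwrite("pics/c9.png",cv2.resize(im,None,fx=3.7,fy=3.7,interpolation=cv2.INTER_CUBIC))
```

```text
t 12.95 dpos cm [0.09 0.26 0.18] 0.33 rot deg [-0.12  0.    0.03] 0.1
q [-0.2315  0.827  -0.9059  2.0605  1.7681  1.3449  0.6932] F [ 0.1816 -0.4968 -2.8614] w 0.48346912245028456
[0.5934 0.3039 0.0864]
```

View pics/c9.png

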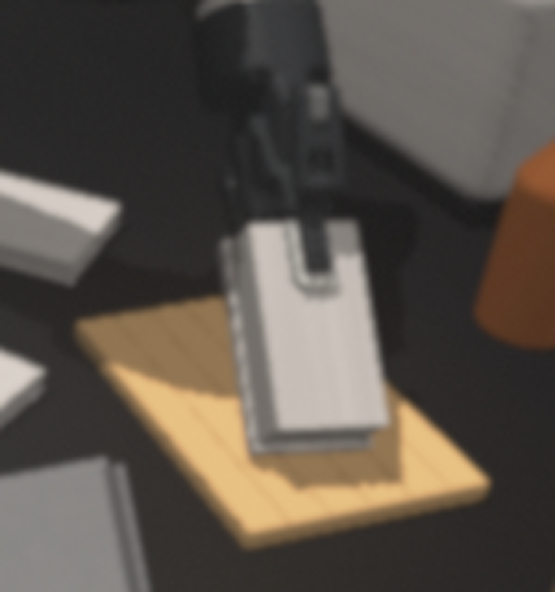

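Not in contact yet: the force is still just the weight, and the model leaves 3 mm. I'll lower in small steps.

Request:
{"method": "move_arm", "body": {
  "delta_pos": [
    [0,0.06,0.05],
    [0,0.12,0.1],
    [0,0.18,0.15],
    [0,0.23,0.2],
    [0,0.27,0.22],
    [0,0.27,0.22],
    [0,0.27,0.22],
    [0,0.27,0.22]
  ],
  "delta_rot": [
    [0,0,0],
    [0,0,0],
    [0,0,0],
    [0,0,0],
    [0,0,0],
    [0,0,0],
    [0,0,0],
    [0,0,0]
  ],
  "gripper": [3.6,3.6,3.6,3.6,3.6,3.6,3.6,3.6]
}}

```text
time_s: 14.0
tool_pos: [0.5934, 0.3039, 0.083]
tool_rot: [0.258, -0.552, 0.718, -0.336]
force: [0.2, -0.2, -3.4]
width: 0.483
```

Request:
{"method": "move_arm", "body": {
  "delta_pos": [
    [0,0.04,0.03],
    [0,0.08,0.06],
    [0,0.12,0.09],
    [0,0.15,0.13],
    [0,0.15,0.13],
    [0,0.15,0.13],
    [0,0.15,0.13],
    [0,0.15,0.13]
  ],
  "delta_rot": [
    [0,0,0],
    [0,0,0],
    [0,0,0],
    [0,0,0],
    [0,0,0],
    [0,0,0],
    [0,0,0],
    [0,0,0]
  ],
  "gripper": [3.6,3.6,3.6,3.6,3.6,3.6,3.6,3.6]
}}

```text
time_s: 15.0
tool_pos: [0.5936, 0.3041, 0.082]
tool_rot: [0.258, -0.551, 0.718, -0.337]
force: [-4.9, -1.4, 5.5]
width: 0.486
```

Request:
{"method": "move_arm", "body": {
  "delta_pos": [
    [0,-0.05,-0.05],
    [0,-0.1,-0.05],
    [0,-0.2,-0.05],
    [0,-0.3,-0.05],
    [0,-0.4,-0.05],
    [0,-0.5,-0.05],
    [0,-0.6,-0.05],
    [0,-0.6,-0.05]
  ],
  "delta_rot": [
    [0,0,0],
    [0,0,0],
    [0,0,0],
    [0,0,0],
    [0,0,0],
    [0,0,0],
    [0,0,0],
    [0,0,0]
  ],
  "gripper": [4.2,4.3,4.5,4.7,4.9,5.1,5.3,5.3],
  "grip_force": 20
}}

```text
time_s: 16.0
tool_pos: [0.5969, 0.3029, 0.086]
tool_rot: [0.258, -0.552, 0.719, -0.336]
force: [0.1, 0.2, -2.0]
width: 0.618
```

Run:
```python
from h import *
from plan import *
P,Rm=pose(40,.083,.005,up=0); delta(P,Rm); print(ctrl.get_state()['tool_pos'])
import cv2
for n in ("wrist","scene",): cv2.imwrite(f"pics/{n}10.png",cv2.cvtColor(ctrl.capture(n),cv2.COLOR_RGB2BGR))
im=cv2.imread("pics/scene10.png")[120:280,350:500]; cv2.imwrite("pics/c10.png",cv2.resize(im,None,fx=3.7,fy=3.7,interpolation=cv2.INTER_CUBIC))
```

```text
t 16.0 dpos cm [ 0.09 -0.05 -0.12] 0.16 rot deg [-0.13 -0.    0.03] 0.1
q [-0.2278  0.8283 -0.9032  2.0567  1.772   1.3408  0.6976] F [ 0.1043  0.1851 -1.9944] w 0.6178171942096123
[0.5969 0.3029 0.086 ]
```

View pics/c10.png

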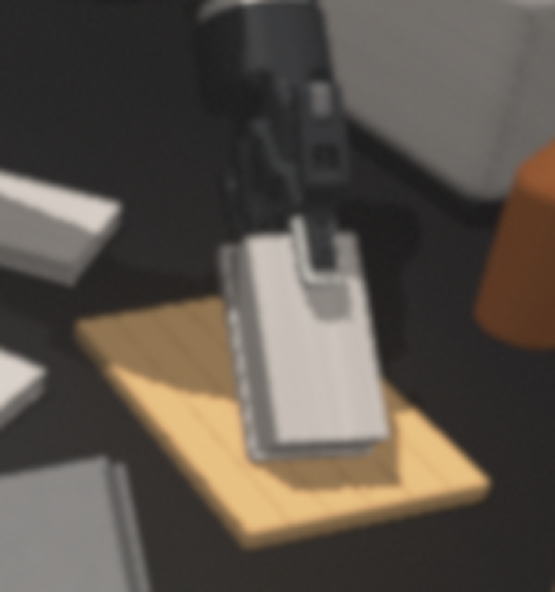

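View pics/wrist10.png

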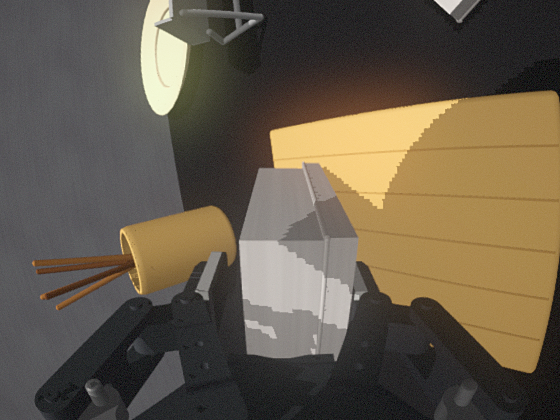

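Request:
{"method": "move_arm", "body": {
  "delta_pos": [
    [0,0,-0.4],
    [0,0,-0.8],
    [0,0,-1.2],
    [0,0,-1.6],
    [0,0,-2],
    [0,0,-2.4],
    [0,0,-2.4],
    [0,0,-2.4]
  ],
  "delta_rot": [
    [0,0,0],
    [0,0,0],
    [0,0,0],
    [0,0,0],
    [0,0,0],
    [0,0,0],
    [0,0,0],
    [0,0,0]
  ],
  "gripper": [5.3,5.3,5.3,5.3,5.3,5.3,5.3,5.3]
}}

```text
time_s: 17.1
tool_pos: [0.579, 0.3079, 0.1013]
tool_rot: [0.258, -0.552, 0.718, -0.336]
force: [-0.6, 0.1, -0.9]
width: 0.621
```

Run:
```python
from h import *
from plan import *
P,Rm=pose(40,.083,.005,up=0); delta(P,Rm); print(ctrl.get_state()['tool_pos'])
import cv2
for n in ("wrist","scene",): cv2.imwrite(f"pics/{n}11.png",cv2.cvtColor(ctrl.capture(n),cv2.COLOR_RGB2BGR))
im=cv2.imread("pics/scene11.png")[120:280,350:500]; cv2.imwrite("pics/c11.png",cv2.resize(im,None,fx=3.7,fy=3.7,interpolation=cv2.INTER_CUBIC))
```

```text
t 17.1 dpos cm [ 0.1  -0.06  2.29] 2.29 rot deg [-0.12  0.01  0.03] 0.1
q [-0.2389  0.798  -0.9295  2.0746  1.7311  1.3575  0.6948] F [-0.6129  0.1491 -0.9379] w 0.6211723664544442
[0.579  0.3079 0.1013]
```

View pics/c11.png

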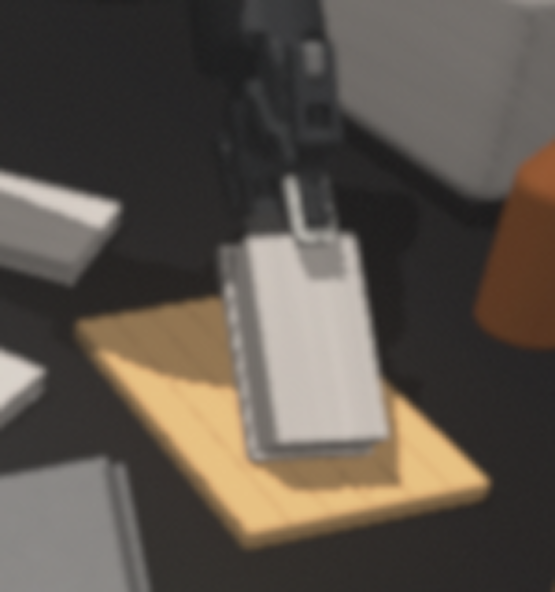

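View pics/wrist11.png

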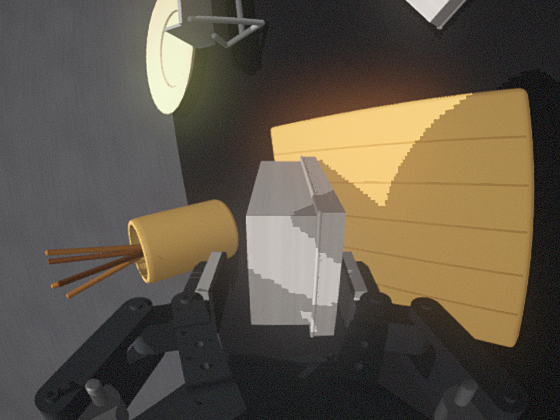

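The tin stayed put while the fingers slid back; about 10 mm of lid still rests on the lower finger. Next I'll pitch it down about the far edge.

Run:
```python
from h import *
c=np.array([0,2.65,10.6])
for t in np.arange(3,25,3): print(t,(c-R.from_euler('x',t,degrees=True).apply(c)).round(2))
```

```text
3 [ 0.    0.56 -0.12]
6 [ 0.    1.12 -0.22]
9 [ 0.    1.69 -0.28]
12 [ 0.    2.26 -0.32]
15 [ 0.    2.83 -0.32]
18 [ 0.    3.41 -0.3 ]
21 [ 0.    3.97 -0.25]
24 [ 0.    4.54 -0.16]
```

Request:
{"method": "move_arm", "body": {
  "delta_pos": [
    [0,0.56,-0.12],
    [0,1.12,-0.22],
    [0,1.69,-0.28],
    [0,2.26,-0.32],
    [0,2.83,-0.32],
    [0,3.41,-0.3],
    [0,3.97,-0.25],
    [0,3.97,-0.25]
  ],
  "delta_rot": [
    [3,0,0],
    [6,0,0],
    [9,0,0],
    [12,0,0],
    [15,0,0],
    [18,0,0],
    [21,0,0],
    [21,0,0]
  ],
  "gripper": [5.3,5.3,5.3,5.3,5.3,5.3,5.3,5.3]
}}

```text
time_s: 18.2
tool_pos: [0.5519, 0.3152, 0.0709]
tool_rot: [0.353, -0.497, 0.645, -0.461]
force: [-2.0, 0.4, -1.2]
width: 0.618
```

Run:
```python
from h import *
from plan import *
P,Rm=pose(19,.106,.0057,up=0); delta(P,Rm); print(ctrl.get_state()['tool_pos'])
import cv2
for n in ("wrist","scene",): cv2.imwrite(f"pics/{n}12.png",cv2.cvtColor(ctrl.capture(n),cv2.COLOR_RGB2BGR))
im=cv2.imread("pics/scene12.png")[120:280,350:500]; cv2.imwrite("pics/c12.png",cv2.resize(im,None,fx=3.7,fy=3.7,interpolation=cv2.INTER_CUBIC))
```

```text
t 18.2 dpos cm [ 0.11 -0.3   0.04] 0.32 rot deg [-0.02  0.04  0.16] 0.2
q [-0.5214  1.0009 -0.7394  2.1304  1.925   1.7612  0.3433] F [-1.9654  0.3516 -1.1677] w 0.617685371582151
[0.5519 0.3152 0.0709]
```

View pics/c12.png

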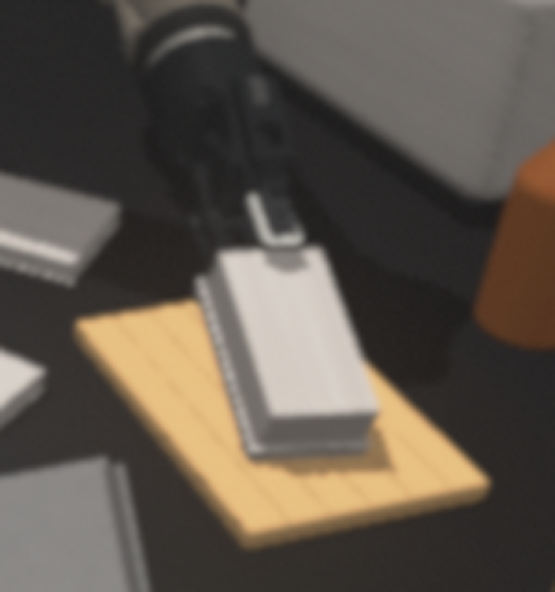

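View pics/wrist12.png

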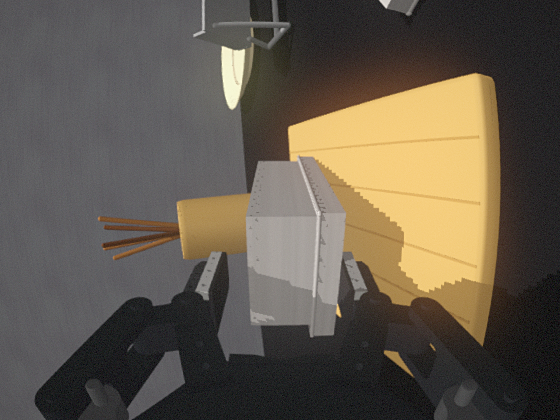

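Request:
{"method": "move_arm", "body": {
  "delta_pos": [
    [0,0.3,0.02],
    [0,0.6,0.05],
    [0,0.9,0.08],
    [0,1.2,0.1],
    [0,1.2,0.1],
    [0,1.35,-0.4],
    [0,1.5,-0.9],
    [0,1.5,-0.9]
  ],
  "delta_rot": [
    [0,0,0],
    [0,0,0],
    [0,0,0],
    [0,0,0],
    [0,0,0],
    [0,0,0],
    [0,0,0],
    [0,0,0]
  ],
  "gripper": [5.3,5.3,5.3,5.3,5.3,5.3,5.3,5.3]
}}

```text
time_s: 19.3
tool_pos: [0.539, 0.3188, 0.061]
tool_rot: [0.354, -0.496, 0.645, -0.461]
force: [-1.1, 0.5, -1.5]
width: 0.621
```

Run:
```python
from h import *
from plan import *
P,Rm=pose(19,.106,.0057,up=0); delta(P,Rm); print(ctrl.get_state()['tool_pos'])
import cv2
for n in ("wrist","scene",): cv2.imwrite(f"pics/{n}13.png",cv2.cvtColor(ctrl.capture(n),cv2.COLOR_RGB2BGR))
im=cv2.imread("pics/scene13.png")[120:280,350:500]; cv2.imwrite("pics/c13.png",cv2.resize(im,None,fx=3.7,fy=3.7,interpolation=cv2.INTER_CUBIC))
```

```text
t 19.3 dpos cm [ 0.13 -1.66  0.99] 1.94 rot deg [-0.08  0.08  0.05] 0.1
q [-0.5445  1.0261 -0.7414  2.1334  1.9148  1.7866  0.3128] F [-1.1455  0.488  -1.4713] w 0.6206608469173
[0.539  0.3188 0.061 ]
```

View pics/c13.png

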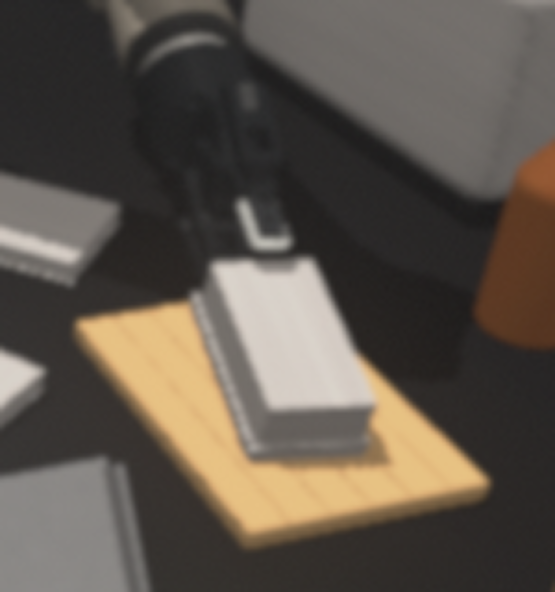

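View pics/wrist13.png

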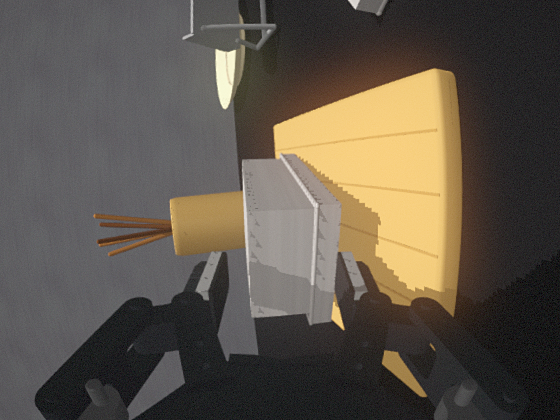

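Request:
{"method": "move_arm", "body": {
  "delta_pos": [
    [0,0.3,0.1],
    [0,0.6,0.2],
    [0,0.65,0.2],
    [0,1.1,-1.1],
    [0,1.6,-2.6],
    [0,1.9,-4],
    [0,1.9,-5],
    [0,1.9,-5]
  ],
  "delta_rot": [
    [0,0,0],
    [0,0,0],
    [0,0,0],
    [0,0,0],
    [0,0,0],
    [0,0,0],
    [0,0,0],
    [0,0,0]
  ],
  "gripper": [5.3,5.3,5.3,5.3,5.3,5.3,5.3,5.3]
}}

```text
time_s: 20.4
tool_pos: [0.4872, 0.3331, 0.0597]
tool_rot: [0.355, -0.496, 0.645, -0.461]
force: [0.2, 0.7, 0.4]
width: 0.62
```

Run:
```python
from h import *
from plan import *
P,Rm=pose(19,.106,.0057,up=0); delta(P,Rm); print(ctrl.get_state()['tool_pos'])
import cv2
for n in ("wrist","scene","top"): cv2.imwrite(f"pics/{n}14.png",cv2.cvtColor(ctrl.capture(n),cv2.COLOR_RGB2BGR))
im=cv2.imread("pics/scene14.png")[120:280,350:500]; cv2.imwrite("pics/c14.png",cv2.resize(im,None,fx=3.7,fy=3.7,interpolation=cv2.INTER_CUBIC))
im=cv2.imread("pics/top14.png")[110:260,80:280]; cv2.imwrite("pics/c14t.png",cv2.resize(im,None,fx=4,fy=4,interpolation=cv2.INTER_CUBIC))
```

```text
t 20.4 dpos cm [ 0.18 -3.53  6.03] 6.99 rot deg [-0.11  0.12  0.04] 0.2
q [-0.6344  1.0417 -0.7685  2.1573  1.8192  1.8475  0.2368] F [0.1547 0.6601 0.4352] w 0.6203701274159399
[0.4872 0.3331 0.0597]
```

View pics/c14.png

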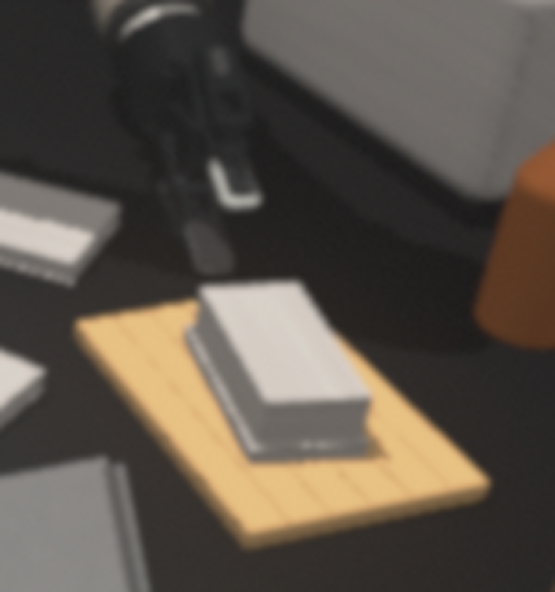

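View pics/c14t.png

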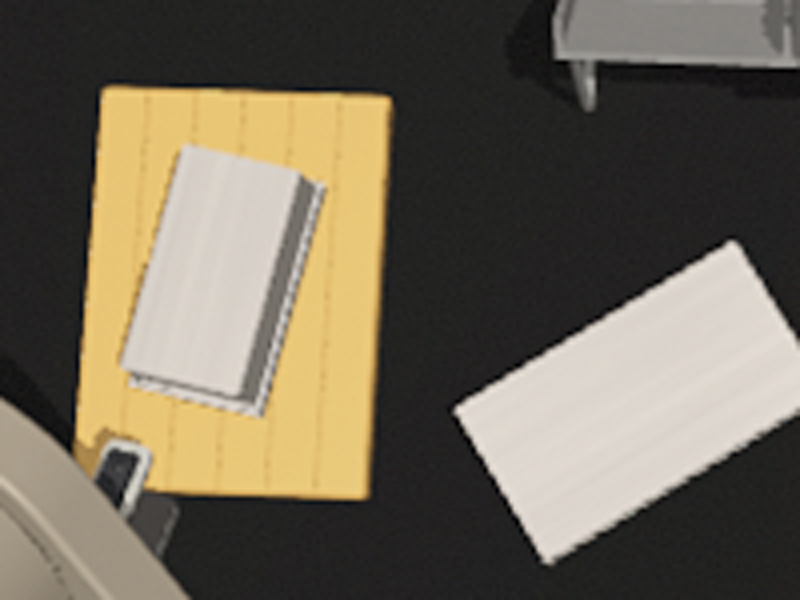

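View pics/wrist14.png

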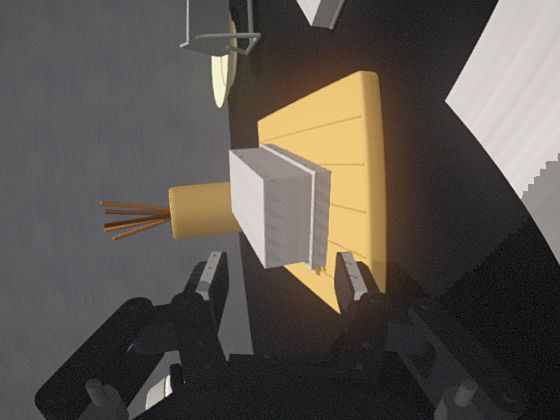

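The tin lies flat and shut on the middle of the board, and nothing touches it. Next is an overhead grasp across its width.

Run:
```python
from h import *
from plan import *
t=back("top",np.array([(182,145),(300,172),(240,398),(122,367)])/4.+[80,110],.056)
print(t,t.mean(0),np.linalg.norm(t-np.roll(t,-1,0),axis=1))
h=(t[0]+t[1]-t[2]-t[3])[:2]; psi=np.arctan2(h[1],h[0]); print("psi",np.degrees(psi))
c=t.mean(0); s=log(); q0=s['joint_positions']; R0=Rq(s['tool_rot'])
for sg in(1,-1):
    x=sg*np.array([np.cos(psi),np.sin(psi),0]); z=np.array([0,0,-1.]); Rm=np.c_[x,np.cross(z,x),z]
    rv=(R0.inv()*R.from_matrix(Rm)).as_rotvec(); q=q0.copy(); em=0;Q=[]
    for k in np.linspace(0,1,25)[1:]:
        P=s['tool_pos']+(np.array([c[0],c[1],.2])-s['tool_pos'])*k
        if k<.3: pass
        q,e=ik(P,(R0*R.from_rotvec(rv*k)).as_matrix(),q,.02);em=max(em,e);Q.append(q)
    q2,e2=ik(np.array([c[0],c[1],.032]),Rm,q,.02)
    q3=q2.copy()
    for k in np.linspace(0,1,20)[1:]:
        q3,e3=ik(np.array([c[0],c[1],.25])*(1-k)+np.array([.556,-.291,.2])*k,Rm,q3,.02)
    print(sg,np.degrees(rv),em,np.array(Q).min(0),np.array(Q).max(0),"\n",q,q2,e2,q3,e3)
    delta([c[0],c[1],.2],Rm)
```

```text
[[0.6485 0.3219 0.056 ]
 [0.6334 0.2629 0.056 ]
 [0.5207 0.2914 0.056 ]
 [0.5374 0.3497 0.056 ]] [0.585  0.3065 0.056 ] [0.0609 0.1162 0.0607 0.1145]
psi -14.115644905110488
1 [-54.8659 -55.7581 -77.9077] 0.4496007081448622 [-0.5997  0.5183 -1.4     1.6546  0.9021  0.6955  0.3152] [ 0.2886  0.9987 -0.7802  2.2833  1.9159  1.7847  2.95  ] 
 [ 0.1841  0.9058 -1.4     1.6546  1.0178  1.4119  2.95  ] [ 0.2103  1.2007 -1.4     1.7221  1.2779  1.366   2.95  ] 0.18706753650158062 [ 0.4263  0.3328 -0.1513  2.2763  1.8037  0.18    2.95  ] 1.7074713844903715
t 20.55 dpos cm [ -0.04 -16.52   4.92] 17.24 rot deg [-54.87 -55.76 -77.91] 110.4
q [-0.6325  1.042  -0.7671  2.1568  1.8198  1.8474  0.237 ] F [-0.0262 -0.1918 -0.5707] w 0.6182287482043571
-1 [-55.5546  54.6656  76.4477] 1.0378457124877652e-05 [-0.5992  0.8347 -1.3321  1.5665  0.8593  1.3913  0.1208] [ 0.209   1.0174 -0.8013  2.1344  1.7797  1.8192  0.2327] 
 [ 0.209   0.8741 -1.3321  1.5665  0.8593  1.3913  0.1208] [ 0.158   1.0459 -1.1921  1.6722  1.0453  1.1929  0.0159] 5.075196412655686e-05 [ 1.2229  0.8413 -1.3593  1.6489  0.8408  1.3612  1.0598] 6.919868056568336e-06
t 20.55 dpos cm [ -0.04 -16.52   4.92] 17.24 rot deg [-55.55  54.67  76.45] 109.2
q [-0.6325  1.042  -0.7671  2.1568  1.8198  1.8474  0.237 ] F [-0.0262 -0.1918 -0.5707] w 0.6182287482043571
```

Request:
{"method": "move_arm", "body": {
  "delta_pos": [
    [0,-4,-1.5],
    [0,-8,-3],
    [0,-12,-4],
    [0,-14.5,-4],
    [0,-16,-3],
    [0,-17,-1],
    [0,-17,1],
    [0,-17,3]
  ],
  "delta_rot": [
    [0,0,0],
    [-4,4,5.5],
    [-8.5,8.4,11.8],
    [-13,12.8,18],
    [-17.6,17.3,24.2],
    [-22.2,21.9,30.6],
    [-26.8,26.4,36.9],
    [-31.4,30.9,43.2]
  ],
  "gripper": [5.3,5.3,7,8.54,8.54,8.54,8.54,8.54]
}}

```text
time_s: 21.55
tool_pos: [0.5696, 0.3097, 0.2107]
tool_rot: [0.174, -0.165, 0.944, -0.227]
force: [0.1, 1.3, 0.0]
width: 1.0
```

```bash
cat >> plan.py <<'E'
def down(psi):
    x=-np.array([np.cos(psi),np.sin(psi),0]); z=np.array([0,0,-1.]); return np.c_[x,np.cross(z,x),z]
E
python3 - <<'E'
from h import *
from plan import *
delta([.585,.3065,.16],down(np.radians(-14.3)))
E
```

```text
t 21.55 dpos cm [0.05 1.83 4.98] 5.31 rot deg [-23.99  23.67  33.18] 47.3
q [-0.1216  0.7234 -1.1138  1.7238  1.1704  1.5232  0.3644] F [0.0781 1.3406 0.0449] w 0.9997055367392351
```

Request:
{"method": "move_arm", "body": {
  "delta_pos": [
    [0,0,0],
    [0,0.5,1],
    [0,1,2],
    [0,1.4,3],
    [0,1.8,4],
    [0,1.8,5],
    [0,1.8,5],
    [0,1.8,5]
  ],
  "delta_rot": [
    [-4.5,4.5,6.3],
    [-9,9,12.6],
    [-13.5,13.4,18.8],
    [-18,17.9,25],
    [-22,22,31],
    [-24,23.7,33.2],
    [-24,23.7,33.2],
    [-24,23.7,33.2]
  ],
  "gripper": [8.54,8.54,8.54,8.54,8.54,8.54,8.54,8.54]
}}

```text
time_s: 22.55
tool_pos: [0.5837, 0.308, 0.1603]
tool_rot: [0.001, 0.121, 0.993, -0.001]
force: [-0.0, 1.3, 0.8]
width: 1.002
```

Run:
```python
from h import *
from plan import *
import cv2
s=ctrl.get_state(); im=cv2.cvtColor(ctrl.capture("wrist"),cv2.COLOR_RGB2BGR)
psi=np.radians(-14.3); h=np.array([np.cos(psi),np.sin(psi),0]);n=np.array([-h[1],h[0],0]);c=np.array([.585,.3065,.056])
u=wproj([c+a*.058*h+b*.03*n for a,b in((1,1),(1,-1),(-1,-1),(-1,1))],s);print(u)
for a in u: cv2.circle(im,tuple(int(round(v)) for v in a),3,(0,0,255),1)
cv2.imwrite("pics/wrist15.png",im)
cv2.imwrite("pics/scene15.png",cv2.cvtColor(ctrl.capture("scene"),cv2.COLOR_RGB2BGR))
delta([.585,.3065,.034],down(psi)); print(s['qd'])
```

```text
[[315.1604 264.2883]
 [246.3793 263.7265]
 [242.4282 128.4544]
 [321.3651 129.1043]]
t 22.65 dpos cm [-0.16 -0.14 12.66] 12.67 rot deg [-0.13  0.11  0.44] 0.5
q [ 0.1642  0.8504 -1.212   1.6033  0.8267  1.2835  0.1395] F [ 0.6996 -0.1817  0.177 ] w 0.9997795154439478
[-0.0135 -0.0064 -0.0077 -0.0012 -0.0015 -0.0024  0.0001]
```

View pics/wrist15.png

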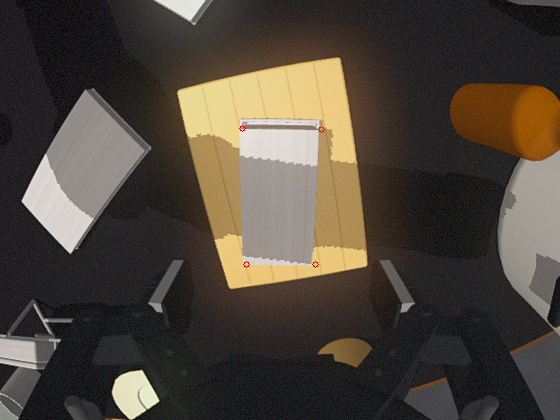

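View pics/scene15.png

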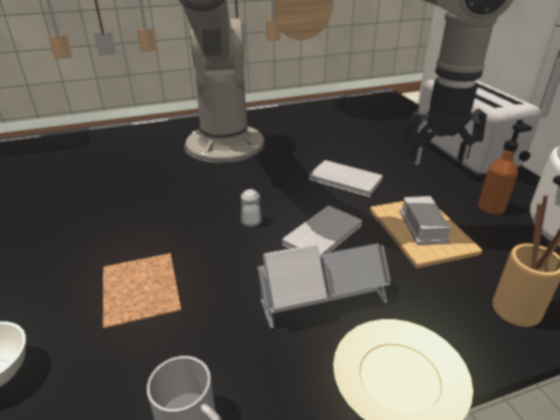

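Request:
{"method": "move_arm", "body": {
  "delta_pos": [
    [-0.15,-0.3,2.5],
    [-0.15,-0.3,5],
    [-0.15,-0.3,7.5],
    [-0.15,-0.3,10],
    [-0.15,-0.3,12],
    [-0.15,-0.3,13.5],
    [-0.15,-0.3,13.5],
    [-0.15,-0.3,13.5]
  ],
  "delta_rot": [
    [0,0,0.5],
    [0,0,0.5],
    [0,0,0.5],
    [0,0,0.5],
    [0,0,0.5],
    [0,0,0.5],
    [0,0,0.5],
    [0,0,0.5]
  ],
  "gripper": [8.54,8.54,8.54,8.54,8.54,8.54,8.54,8.54]
}}

```text
time_s: 23.65
tool_pos: [0.5857, 0.3041, 0.0258]
tool_rot: [0.001, 0.127, 0.992, -0.001]
force: [-0.4, 0.5, 1.6]
width: 1.003
```

Run:
```python
from h import *
from plan import *
import cv2
delta([.585,.3065,.025],down(np.radians(-14.3)))
for n in ("wrist","scene"): cv2.imwrite(f"pics/{n}16.png",cv2.cvtColor(ctrl.capture(n),cv2.COLOR_RGB2BGR))
im=cv2.imread("pics/scene16.png")[120:280,350:500]; cv2.imwrite("pics/c16.png",cv2.resize(im,None,fx=3.7,fy=3.7,interpolation=cv2.INTER_CUBIC))
```

```text
t 23.65 dpos cm [0.13 0.22 0.08] 0.27 rot deg [-0.08  0.1  -0.25] 0.3
q [ 0.1185  0.9885 -1.0909  1.678   0.9741  1.1139  0.0463] F [-0.4279  0.4767  1.6111] w 1.0031158667044102
```

View pics/c16.png

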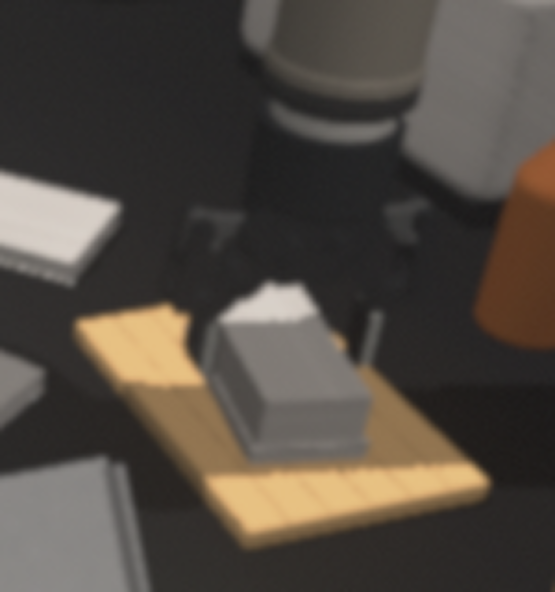

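View pics/wrist16.png

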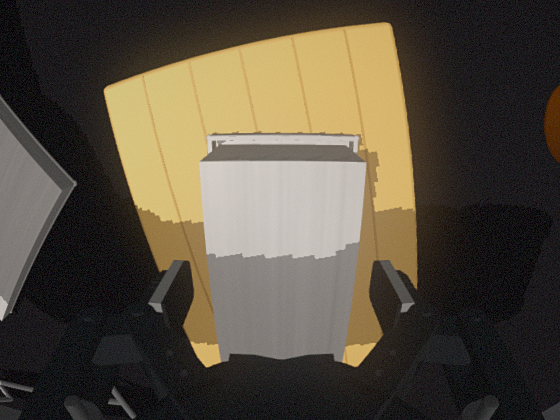

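Request:
{"method": "move_arm", "body": {
  "delta_pos": [
    [0,0,0],
    [0,0,0],
    [0,0,0],
    [0,0,0],
    [0,0,0],
    [0,0,0],
    [0,0,0],
    [0,0,0]
  ],
  "delta_rot": [
    [0,0,0],
    [0,0,0],
    [0,0,0],
    [0,0,0],
    [0,0,0],
    [0,0,0],
    [0,0,0],
    [0,0,0]
  ],
  "gripper": [7.6,7,6.6,6.3,6,5.6,5.5,5.5],
  "grip_force": 30
}}

```text
time_s: 24.75
tool_pos: [0.5855, 0.3037, 0.0252]
tool_rot: [0.001, 0.127, 0.992, -0.001]
force: [-0.9, 0.2, 4.0]
width: 0.696
```

Request:
{"method": "move_arm", "body": {
  "delta_pos": [
    [0,0,0],
    [0,0,-0.2],
    [0,0,-0.5],
    [0,0,-0.8],
    [0,0,-1.2],
    [0,0,-1.6],
    [0,0,-2],
    [0,0,-2]
  ],
  "delta_rot": [
    [0,0,0],
    [0,0,0],
    [0,0,0],
    [0,0,0],
    [0,0,0],
    [0,0,0],
    [0,0,0],
    [0,0,0]
  ],
  "gripper": [5.5,5.5,5.5,5.5,5.5,5.5,5.5,5.5]
}}

```text
time_s: 25.75
tool_pos: [0.5856, 0.3037, 0.0454]
tool_rot: [0.001, 0.127, 0.992, -0.001]
force: [0.6, -0.4, -0.3]
width: 0.697
```

Run:
```python
from h import *
from plan import *
import cv2
delta([.585,.3065,.045],down(np.radians(-14.3)))
for n in ("wrist","scene"): cv2.imwrite(f"pics/{n}17.png",cv2.cvtColor(ctrl.capture(n),cv2.COLOR_RGB2BGR))
im=cv2.imread("pics/scene17.png")[120:280,350:500]; cv2.imwrite("pics/c17.png",cv2.resize(im,None,fx=3.7,fy=3.7,interpolation=cv2.INTER_CUBIC))
```

```text
t 25.75 dpos cm [0.13 0.25 0.04] 0.29 rot deg [-0.12  0.09 -0.26] 0.3
q [ 0.1274  0.9665 -1.1093  1.672   0.9506  1.1371  0.0596] F [ 0.599  -0.4025 -0.2971] w 0.6973328391276576
```

View pics/c17.png

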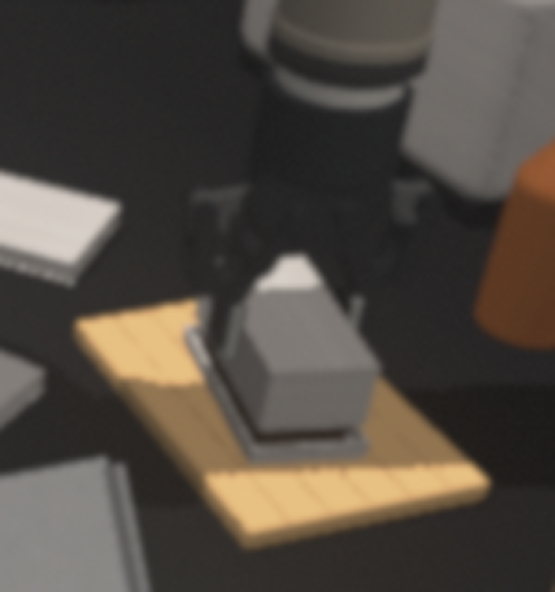

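View pics/wrist17.png

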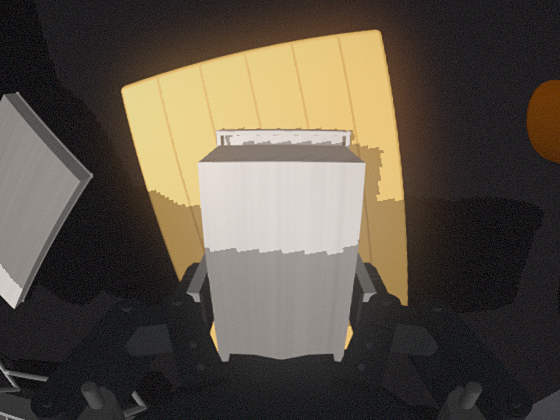

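The tin comes off cleanly. The lid stays on the board with the dark brick in it. I'll carry on upwards.

Request:
{"method": "move_arm", "body": {
  "delta_pos": [
    [0,0,-0.5],
    [0,0,-1],
    [0,0,-1.6],
    [0,0,-2.3],
    [0,0,-4],
    [0,0,-6],
    [0,0,-8.5],
    [0,0,-11]
  ],
  "delta_rot": [
    [0,0,0],
    [0,0,0],
    [0,0,0],
    [0,0,0],
    [0,0,0],
    [0,0,0],
    [0,0,0],
    [0,0,0]
  ],
  "gripper": [5.5,5.5,5.5,5.5,5.5,5.5,5.5,5.5]
}}

```text
time_s: 26.85
tool_pos: [0.5854, 0.3041, 0.1573]
tool_rot: [0.001, 0.127, 0.992, -0.001]
force: [0.5, 0.2, -1.8]
width: 0.695
```

Run:
```python
from h import *
from plan import *
import cv2
for n in ("scene",): cv2.imwrite(f"pics/{n}18.png",cv2.cvtColor(ctrl.capture(n),cv2.COLOR_RGB2BGR))
im=cv2.imread("pics/scene18.png")[100:280,340:500]; cv2.imwrite("pics/c18.png",cv2.resize(im,None,fx=3.3,fy=3.3,interpolation=cv2.INTER_CUBIC))
s=ctrl.get_state(); q=s['joint_positions']
# path to mat, keep yaw or align; mat target tcp z: tin mouth on mat: tcp = .025-(.014+.002)+.005
best=None
for psi in range(-60,61,15):
    Rm=down(np.radians(psi)); qq=q.copy();R0=Rq(s['tool_rot']);rv=(R0.inv()*R.from_matrix(Rm)).as_rotvec();em=0;Q=[]
    for k in np.linspace(0,1,25)[1:]:
        P=s['tool_pos']*(1-k)+np.array([.5564,-.2912,.2])*k
        # arc via radius
        P[:2]*= (0.63*(1)+.0)/np.linalg.norm(P[:2]) if 0 else 1
        qq,e=ik(P,(R0*R.from_rotvec(rv*k)).as_matrix(),qq,.02);em=max(em,e);Q.append(qq)
    print(psi,em.round(5),qq,np.min(np.minimum(np.array(Q)-LO,HI-np.array(Q)),0))
delta([.5564,-.2912,.2],down(np.radians(-14.3)))
```

```text
-60 1e-05 [ 1.1519  0.7143 -1.1654  1.6518  0.6881  1.2466  0.3651] [1.8081 1.0229 0.1547 0.6344 2.0579 0.6547 2.5949]
-45 1e-05 [ 1.1778  0.7518 -1.2277  1.6503  0.7361  1.2797  0.5928] [1.7822 1.0505 0.1246 0.6351 2.0992 0.6403 2.3672]
-30 1e-05 [ 1.1998  0.7909 -1.2874  1.649   0.7833  1.3148  0.8219] [1.7602 1.0759 0.089  0.6357 2.1316 0.6052 2.1381]
-15 1e-05 [ 1.218   0.8309 -1.3442  1.648   0.8291  1.3516  1.0527] [1.742  1.0986 0.049  0.6362 2.1566 0.5684 1.9073]
0 1e-05 [ 1.2315  0.868  -1.3936  1.6473  0.8696  1.3863  1.2877] [1.7285 1.1182 0.01   0.6367 2.1753 0.5337 1.6723]
15 1e-05 [ 1.2327  0.8719 -1.3987  1.6472  0.8737  1.3899  1.5468] [1.7273 1.1344 0.01   0.637  2.1882 0.5301 1.4132]
30 1e-05 [ 1.233   0.8729 -1.4     1.6472  0.8748  1.3909  1.8079] [1.727  1.1401 0.01   0.6371 2.1955 0.5291 1.1521]
45 1e-05 [ 1.233   0.8729 -1.4     1.6472  0.8748  1.3909  2.0697] [1.727  1.1402 0.01   0.6371 2.1963 0.5291 0.8903]
60 1e-05 [ 1.233   0.8729 -1.4     1.6472  0.8748  1.3909  2.3315] [1.727  1.1402 0.01   0.6371 2.1962 0.5291 0.6285]
t 26.9 dpos cm [-12.11 -58.51  -3.96] 59.88 rot deg [ 0.11  0.26 -0.26] 0.4
q [ 0.1708  0.8482 -1.2104  1.6042  0.8266  1.2777  0.1343] F [0.7695 1.4363 2.4308] w 0.6977728057034421
```

View pics/c18.png

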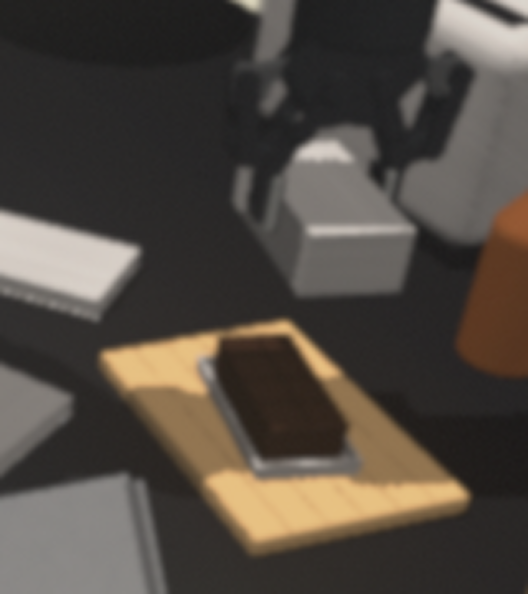

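The brick lies flat on the lid. Now I'll carry the tin to the mat, keeping it high.

Request:
{"method": "move_arm", "body": {
  "delta_pos": [
    [0,-0.5,-1.5],
    [-0.5,-3,-3],
    [-1,-6,-4],
    [-2,-10,-4],
    [-3,-14.5,-4],
    [-4,-19,-4],
    [-5,-24,-4],
    [-6,-29,-4]
  ],
  "delta_rot": [
    [0,0,1],
    [0,0,2],
    [0,0,4],
    [0,0,6],
    [0,0,8],
    [0,0,10],
    [0,0,12],
    [0,0,15]
  ],
  "gripper": [5.5,5.5,5.5,5.5,5.5,5.5,5.5,5.5]
}}

```text
time_s: 27.9
tool_pos: [0.5699, 0.0061, 0.1958]
tool_rot: [0.0, 0.256, 0.967, -0.002]
force: [0.7, 0.3, -0.9]
width: 0.699
```

Run:
```python
from h import *
from plan import *
delta([.5564,-.2912,.15],down(np.radians(-44)))
```

```text
t 27.9 dpos cm [-13.55 -26.48   4.68] 30.11 rot deg [-0.16  0.1  14.31] 14.3
q [ 0.777   0.6986 -1.2957  1.7914  0.7202  1.2283  0.3241] F [ 0.6768  0.2878 -0.8572] w 0.698598647551291
```

Request:
{"method": "move_arm", "body": {
  "delta_pos": [
    [-2.5,-5,0],
    [-5,-10,0],
    [-7.2,-14,0],
    [-9.2,-18,1],
    [-11,-21.5,2],
    [-12.5,-24.5,3],
    [-13.2,-26,4.5],
    [-13.5,-26.5,4.7]
  ],
  "delta_rot": [
    [0,0,2],
    [0,0,4],
    [0,0,6],
    [0,0,8],
    [0,0,10],
    [0,0,12],
    [0,0,14],
    [0,0,14.3]
  ],
  "gripper": [5.5,5.5,5.5,5.5,5.5,5.5,5.5,5.5]
}}

```text
time_s: 28.9
tool_pos: [0.5564, -0.2892, 0.1479]
tool_rot: [-0.001, 0.374, 0.927, -0.001]
force: [0.5, 0.8, -0.6]
width: 0.702
```

Run:
```python
from h import *
from plan import *
import cv2
delta([.5564,-.2912,.014],down(np.radians(-44))); print(ctrl.get_state()['qd'])
for n in ("scene","top"): cv2.imwrite(f"pics/{n}19.png",cv2.cvtColor(ctrl.capture(n),cv2.COLOR_RGB2BGR))
```

```text
t 28.9 dpos cm [-0.14 -0.12 13.39] 13.39 rot deg [-0.13 -0.01  0.09] 0.2
q [ 1.1519  0.8    -1.1823  1.697   0.7917  1.2074  0.5699] F [ 0.4774  0.8051 -0.623 ] w 0.701898864417664
[ 0.0096  0.0178 -0.0108 -0.043   0.0092  0.002   0.0406]
```

View pics/scene19.png

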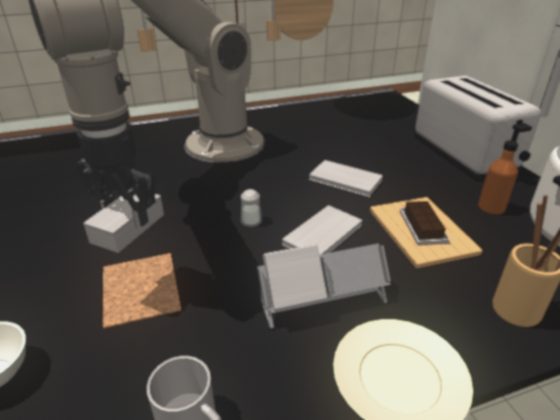

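Request:
{"method": "move_arm", "body": {
  "delta_pos": [
    [-0.1,-0.1,3],
    [-0.1,-0.1,6],
    [-0.1,-0.1,9],
    [-0.1,-0.1,11],
    [-0.1,-0.1,12],
    [-0.1,-0.1,12.6],
    [-0.1,-0.1,12.9],
    [-0.1,-0.1,12.9]
  ],
  "delta_rot": [
    [0,0,0],
    [0,0,0],
    [0,0,0],
    [0,0,0],
    [0,0,0],
    [0,0,0],
    [0,0,0],
    [0,0,0]
  ],
  "gripper": [5.5,5.5,5.5,5.5,5.5,5.5,5.5,5.5]
}}

```text
time_s: 30.0
tool_pos: [0.5576, -0.2909, 0.021]
tool_rot: [0.001, 0.373, 0.928, -0.001]
force: [-0.8, -1.4, -0.7]
width: 0.699
```

Request:
{"method": "move_arm", "body": {
  "delta_pos": [
    [0,0,0.1],
    [0,0,0.2],
    [0,0,0.3],
    [0,0,0.35],
    [0,0,0.4],
    [0,0,0.4],
    [0,0,0.4],
    [0,0,0.4]
  ],
  "delta_rot": [
    [0,0,0],
    [0,0,0],
    [0,0,0],
    [0,0,0],
    [0,0,0],
    [0,0,0],
    [0,0,0],
    [0,0,0]
  ],
  "gripper": [5.5,5.5,5.5,5.5,5.5,5.5,5.5,5.5]
}}

```text
time_s: 31.0
tool_pos: [0.5574, -0.2908, 0.0166]
tool_rot: [0.001, 0.373, 0.928, -0.001]
force: [0.3, -0.3, -1.1]
width: 0.697
```

Request:
{"method": "move_arm", "body": {
  "delta_pos": [
    [0,0,0.05],
    [0,0,0.1],
    [0,0,0.15],
    [0,0,0.2],
    [0,0,0.25],
    [0,0,0.25],
    [0,0,0.25],
    [0,0,0.25]
  ],
  "delta_rot": [
    [0,0,0],
    [0,0,0],
    [0,0,0],
    [0,0,0],
    [0,0,0],
    [0,0,0],
    [0,0,0],
    [0,0,0]
  ],
  "gripper": [5.5,5.5,5.5,5.5,5.5,5.5,5.5,5.5]
}}

```text
time_s: 32.0
tool_pos: [0.5574, -0.2909, 0.0142]
tool_rot: [0.001, 0.373, 0.928, -0.001]
force: [-0.5, -0.6, 2.7]
width: 0.699
```

Run:
```python
from h import *
from plan import *
import cv2
delta([.5564,-.2912,.014],down(np.radians(-44)))
for n in ("scene","wrist"): cv2.imwrite(f"pics/{n}20.png",cv2.cvtColor(ctrl.capture(n),cv2.COLOR_RGB2BGR))
im=cv2.imread("pics/scene20.png")[180:340,60:230]; cv2.imwrite("pics/c20.png",cv2.resize(im,None,fx=3.5,fy=3.5,interpolation=cv2.INTER_CUBIC))
```

```text
t 32.0 dpos cm [ 0.05 -0.09  0.02] 0.1 rot deg [-0.1   0.13  0.14] 0.2
q [ 1.0815  0.9458 -1.0477  1.7634  0.9587  1.0365  0.4679] F [-0.5158 -0.5875  2.672 ] w 0.699075024212697
```

View pics/c20.png

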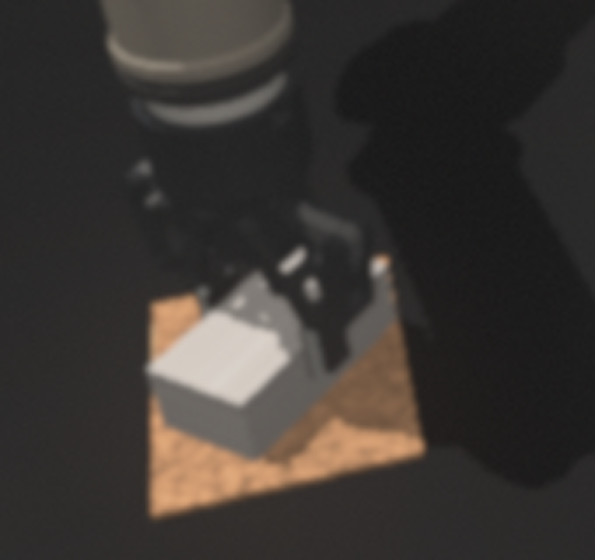

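The tin is touching the mat at TCP z = 0.0142, as predicted, with 2.7 N upward. I'll release and rise straight up.

Request:
{"method": "move_arm", "body": {
  "delta_pos": [
    [0,0,0],
    [0,0,0],
    [0,0,0],
    [0,0,0],
    [0,0,0],
    [0,0,0],
    [0,0,0],
    [0,0,0]
  ],
  "delta_rot": [
    [0,0,0],
    [0,0,0],
    [0,0,0],
    [0,0,0],
    [0,0,0],
    [0,0,0],
    [0,0,0],
    [0,0,0]
  ],
  "gripper": [6.2,6.6,7.2,8,8.54,8.54,8.54,8.54]
}}

```text
time_s: 33.1
tool_pos: [0.5573, -0.2908, 0.014]
tool_rot: [0.001, 0.373, 0.928, -0.001]
force: [0.3, 0.5, 0.4]
width: 1.0
```

Request:
{"method": "move_arm", "body": {
  "delta_pos": [
    [0,0,-1],
    [0,0,-3],
    [0,0,-6],
    [0,0,-9],
    [0,0,-13],
    [0,0,-17],
    [0,0,-20],
    [0,0,-20]
  ],
  "delta_rot": [
    [0,0,0],
    [0,0,0],
    [0,0,0],
    [0,0,0],
    [0,0,0],
    [0,0,0],
    [0,0,0],
    [0,0,0]
  ],
  "gripper": [8.54,8.54,8.54,8.54,8.54,8.54,8.54,8.54]
}}

```text
time_s: 34.1
tool_pos: [0.5589, -0.2899, 0.2183]
tool_rot: [0.004, 0.373, 0.928, -0.001]
force: [-0.4, -0.4, -1.1]
width: 1.003
```

Run:
```python
from h import *
import cv2
for n in ("scene","top","wrist"): cv2.imwrite(f"pics/{n}21.png",cv2.cvtColor(ctrl.capture(n),cv2.COLOR_RGB2BGR))
t=cv2.imread("pics/top21.png")
cv2.imwrite("pics/c21.png",np.hstack([cv2.resize(t[120:245,85:195],None,fx=4,fy=4,interpolation=cv2.INTER_CUBIC),cv2.resize(cv2.imread("pics/scene21.png")[190:270,365:485],(440,293),interpolation=cv2.INTER_CUBIC)[:293] if 0 else cv2.resize(cv2.imread("pics/scene21.png")[185:310,370:480],None,fx=3.2,fy=4,interpolation=cv2.INTER_CUBIC)]))
```

```text
(no output)
```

View pics/scene21.png

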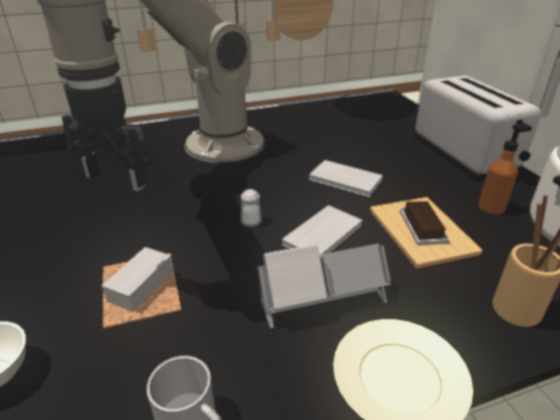

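View pics/wrist21.png

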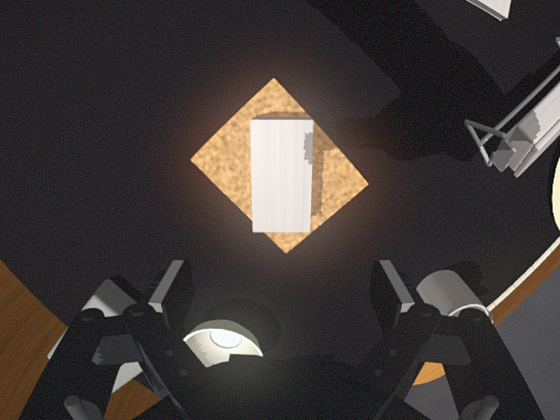

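View pics/c21.png

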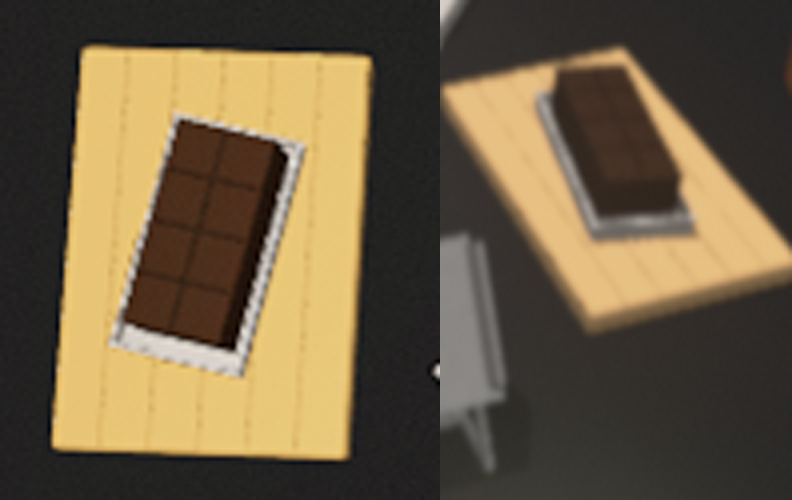

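Run:
```python
from h import *
f=lambda p,z:back("top",np.array(p)/4.+[85,120],z)
l=f([(177,115),(305,145),(243,375),(110,345)],.025); b=f([(182,119),(282,143),(236,350),(124,322)],.05)
print(l.mean(0),b.mean(0),(b.mean(0)-l.mean(0))[:2]*1000,np.linalg.norm(l-np.roll(l,-1,0),axis=1),np.linalg.norm(b-np.roll(b,-1,0),axis=1))
s=ctrl.get_state();print(s['qd'],s['time_s'])
```

```text
[0.5834 0.3061 0.025 ] [0.5844 0.3007 0.05  ] [ 1.0451 -5.4066] [0.068  0.1217 0.0696 0.1226] [0.052  0.1061 0.0577 0.1057]
[-0.0042  0.0168  0.0126  0.0079  0.0022  0.0001 -0.    ] 34.25
```

All checks are within limits: the brick sits about 5 mm off the lid's centre (12 allowed), the lid is within 3 mm of the board's centre, and the tin is on the middle of the mat. Handing in.

```bash
python3 -c "
from workcell import ctrl
print(ctrl.job_done())"
```

```text
the job is handed in; nothing more can be done
None
```

The job is done and handed in at 34 s. The brick of tea lies on its lid on the board, and the empty tin stands bottom up on the cork mat. The hand-in gives no verdict, so the results below are from my own checks.

**What I did:**
- **Lift and flip:** I pinched the tin across lid and bottom at its free end, lifted it off the rack and turned it over with the lid held shut.
- **Laying on the board:** I set its far edge down at 40°, opened slightly and slid the fingers back; the pictures show the tin did not move while I did this. Then I pitched it down flat and withdrew. The near end fell the last few millimetres as the finger left it.
- **Lift to the mat:** I gripped the tin across its width, lifted it off the brick and lowered it onto the mat until it touched (2.7 N), then let go and rose clear.

**Last checks:**
- **Lid:** flat on the board, within 3 mm of its middle.
- **Brick:** flat on the lid, about 5 mm off its centre by rough pixel reading (12 mm allowed). I think it is really nearer 3–4 mm, because the corners I read gave the brick too wide.
- **Tin:** bottom up on the mat, a few millimetres from its middle judging by eye. I did not measure this precisely.
- **Other items:** the square tin and salt shaker look unmoved in the pictures.
- **Robot:** the gripper was open and about 20 cm above the tin, touching nothing.

No check failed.

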